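# Pile engine covers on the rocking washer rack

### The arm

A 6-joint arm with a two-finger parallel gripper is mounted at the origin on the work surface. World frame = base frame: x ahead of the robot, y to its left, z up, the work surface at z = 0. Lengths are in m, angles in rad, forces in N, time in s.
With the tool pointing down it reaches from about 0.375 to 0.975 m from the base axis. Payload 3.8 kg.
Tool frame: the origin (TCP) lies at the very end of the fingers, on their centre line; the grasp point (between the pads) lies hold_point_z behind it (hold_point_z is the distance from the TCP to the grasp point, in m); y points along the fingers, x is the direction in which the jaws open and shut, and the axes are right-handed (so a half turn about y gives the same grasp; the last joint's range is limited). The gripper opens to 88 mm and grips with 3 to 60 N. Pads are 18 mm wide; open, the fingers measure 123 mm over their backs; the gripper's body (75 mm by 187 mm) begins 45 mm behind the grasp point.
Start: joints at [-0.037, 0.264, 1.604, -0, 1.274, -0.037], TCP at [0.675, -0, 0.239] pointing down, gripper open.
Joint ranges: [-2.63, 2.63], [-0.94, 2.18], [0.31, 2.57], [-1.31, 4.45], [0, 2.66], [-2.55, 2.55]. Speed limits (rad/s): [2.57, 2.57, 3.14, 3.14, 3.14, 3.14].

### API

Orientations are given as a rotation vector (axis times angle).
In Python, from bench import state, read_camera, camera_params, hand_in, cut_out, spot_point, hold_point_z gives the robot as it stands.
- The arm moves only by the tool arm_command, never from a script. Its argument "deltas" is a list of rows, each an object of numbers: "hand": the closure, from -1 (fully open) to 1 (shut); "tx", "ty", "tz": the shift along the world's x, y, z normalised to -1 to 1, where 1 is 200 mm; "ax", "ay", "az": the turn, a rotation vector about the world's x, y, z normalised to -1 to 1, where 1 is 0.5 rad. In form: [{"hand": .., "tx": .., "ty": .., "tz": .., "ax": .., "ay": .., "az": ..}, ...]. A call has 1 to 12 rows; each row is the pose to reach, as a shift and turn from the pose commanded when the call began; what a row does not reach only later rows make up. A row lasts 1/10 s, in which the tool goes at most 50 mm and 8.59 degrees, less where a joint would pass 70% of its speed; a pose out of reach is approached as far as the arm can. A call with a number of a shift or a turn outside -1 to 1 is refused whole. A call with a gripper value outside its range is refused whole. The fingers move at their own pace and stop on an object; "squeeze" is the grip in N (left out, the last holds). Time passes only in rows, so rows that repeat a pose let the fingers close. It gives the time, the measured TCP pose, the force and the opening at its end, in the units of the state.
- state(): the state, without advancing time (a new reading comes with each control period).
- read_camera(name): name is "scene" or "side" or "wrist"; returns (picture, depth): 480x640x3 uint8, blue, green, red; 480x640 float32, m along the optical axis (not along the pixel's ray), 0 where there is no reading.
- camera_params(name): a dict with "fx", "fy", "cx", "cy" (pixels), "extrinsics" (4x4, takes a point from camera to world coordinates). Camera axes: x right, y down, z forward; pixel columns grow to the right and rows downward; lengths in m; the calibration is good to about 2 mm. The wrist camera is an equidistant fisheye: a pixel r from the principal point sees the ray r / f radians off the axis. A picture is of the moment at which its call begins: read the wrist's pose just before it. camera_params takes no time and is no camera call; for the wrist camera it gives the pose at the moment of the call.
- hand_in(): hands the job in, once; it reports no verdict.
Trained networks look in the newest picture that a camera, given by its name, has taken for a name from the list of things; names that differ only in an ending like _2 or _b are one class to them, and where a whole thing is asked for, a point or a joint stands for the part that bears it (a point fixed in the world has none). Each returns a list of dicts, best first, with "score" (0 to 1); they miss things now and then, are a little off and sometimes report something else, mostly with a low value. They report only what shows in the picture. A call takes as long as a camera call. They do not tell look-alikes from the thing itself.
- cut_out(camera, name): "pixels" (480x640 bool, what is visible of it) and "centre" ([row, column] in pixels, amid what is visible of it).
- spot_point(camera, name): "centre" ([row, column] in pixels: a listed point, or the origin of a listed thing).
The state is a dict: "clock": time; "qpos": joint angles; "joint_velocities": joint speeds; "joint_torque": joint torques, N m; "tcp_pos": TCP position; "tool_rot": TCP orientation; "force": force on the tool from outside, world axes, zero at the start; "wrist_torque": the same for the moment, N m; "width": finger opening in m.
Only numpy, scipy, OpenCV 4.12 (cv2) and the standard library are available. Lean on these libraries where they do the work, as an engineer would, in place of code of your own. Each camera call takes 0.05 s, during which the arm holds its last target.

### The job

Load the parts-washer rack: pile the three flat covers on its rocking tray, the longest at the bottom, the middle one next, the shortest on top, each lying flat and lengthwise on the tray's middle line with its end right up against the backstop, so that their weight keeps the tray tipped towards the backstop. The shortest starts lying across the longest, so move it out of the way first. Set the covers down gently rather than dropping them, let go of everything, and leave the other things on the bench where they stand.

Things in the scene. Friction and masses are not known exactly. Their poses are not given: they have to be found in the camera images.
- long_cover_mid (a point): centre (half-way up) of the long cover: a flat bare-aluminium engine cover plate, 180 long (x) x 58 wide (y) x 16 mm thick (z, up), flat on both sides, about 450 g, three dark round recesses drawn in a row; lies flat on the bench at the start with the short cover on top of it; the same after half a turn
- middle_cover_mid (a point): centre (half-way up) of the middle cover: a flat bare-aluminium engine cover plate, 150 long (x) x 52 wide (y) x 16 mm thick (z, up), flat on both sides, about 340 g, two dark round recesses; lies flat on the bench at the start; the same after half a turn
- short_cover_mid (a point): centre (half-way up) of the short cover: a flat bare-aluminium engine cover plate, 120 long (x) x 46 wide (y) x 16 mm thick (z, up), flat on both sides, about 240 g, one dark round recess; starts lying flat across the top of the long cover, roughly at right angles to it, overhanging it at both sides; the same after half a turn
- stop_foot (a point): foot of the backstop: point on the tray's flat top, midway across, where it meets the backstop's inner face; moves with the tray. x runs along the tray towards the backstop, y across it, z square to its top (up). Steel tray 108 mm wide, reaching 250 mm back (-x) from here to its open end, no side walls; the backstop spans the whole width, 70 mm high
- tray_pivot (a point): middle of the tray's pivot, fixed on the stand 85 mm above the bench; the pivot runs along y (across the tray); x points level towards the backstop. It lies 160 mm from the backstop's face and 12 mm below the tray's top. The grey stand has a 200 x 130 mm foot and two cheeks 61 mm either side of the middle line, as high as the level tray's top
- tray (a joint): tilt of the tray (rad): 0 level, where it rests empty, held by the counterweight under its open end; grows as the backstop's end sinks; 0.28 fully tipped, at its limit. It swings freely, lightly damped: 2 to 4 N down where a cover lies tips it, as does any one cover laid against the backstop, and it stays tipped. A cover does not slide by itself on the tipped tray
- oil_bottle: bystander: grey bottle, 56 mm diameter, 150 mm tall, standing; origin at its underside
- tin_mug: bystander: round steel cup, 72 mm diameter, 80 mm tall, standing; origin at its underside
- piston: bystander: aluminium piston standing on its face, 70 mm diameter, 60 mm tall; origin at its underside
- bearing_ring: bystander: steel bearing ring lying flat, 84 mm diameter, 20 mm tall; origin at its underside
- flanged_hub: bystander: dark steel hub, flange 90 mm diameter, 45 mm tall; origin at its underside
- wrench: bystander: steel wrench lying flat, 170 mm long, at most 40 mm wide and 15 mm high; origin near its middle, x along it
- grease_tin: bystander: round tin, 72 mm diameter, 70 mm tall; origin at its underside
There are look-alikes about, which are no part of the job. Leave any purple look-alike of the part that bears short_cover_mid alone. Leave any yellow look-alike of the part that bears long_cover_mid alone.

How it is judged:
By the outcome, as a careful person would: the job done as asked, in the order asked, and still so for the second after the job is handed in, with the robot touching nothing.
It also fails if it takes over 72 s, if anything falls off the work surface, if the arm or the gripper's body presses on something with over 40 N, if the wrist force passes 120 N, or if a joint passes its speed limit or range.

## Working session

There is one attempt and no reset: what is moved stays moved. The work goes in short steps, Python scripts to look and compute and a tool call to move; the robot and the scene stay as the last step left them, time stands still between calls to the robot, and variables do not carry over. Pictures are saved under pics/ and viewed, and the job is handed in when it is done.

Besides the shell and the picture viewer there is one more tool, called after "Call:" as name(argument=value, ...) on one line, values as JSON. arm_command: Moves the arm, as the interface text tells. Its arguments: {"type":"object","properties":{"deltas":{"type":"array"},"squeeze":{"type":"number"}},"required":["deltas"]}

```bash
ls; mkdir -p pics; python3 - <<'E'
from bench import *
import cv2,numpy as np
print(state()); print(hold_point_z)
for c in ("scene","side"):
    p,d=read_camera(c); cv2.imwrite(f"pics/{c}0.png",p); np.save(f"{c}_d.npy",d)
    k=camera_params(c); print(c,k)
E
```

```text
pics
{'clock': 0.0, 'qpos': array([-3.68972702e-02,  2.64721106e-01,  1.60534267e+00, -1.01990084e-05,
        1.27369789e+00, -3.68737892e-02]), 'joint_velocities': array([-5.50106226e-04,  6.22033488e-04, -1.10258737e-04, -1.81788382e-03,
       -9.31424748e-04,  7.76073682e-05]), 'joint_torque': array([-9.59501231e-04, -5.02113855e+01, -3.56871557e+01,  7.25938403e-02,
        2.92220683e-02, -1.93505334e-04]), 'tcp_pos': array([6.74302646e-01, 2.24148252e-05, 2.37426515e-01]), 'tool_rot': array([-1.57072541,  0.00171874,  0.00168656]), 'force': array([0.29583573, 0.7072025 , 0.06744779]), 'wrist_torque': array([0.05607201, 0.01022092, 0.04636695]), 'width': 0.08792599165141371}
0.0187
scene {'fx': 515.3965744723888, 'fy': 515.3965744723888, 'cx': 322.9718673303386, 'cy': 239.90175259820995, 'extrinsics': array([[ 0.40219487,  0.69543026, -0.59549646,  1.19656549],
       [ 0.91549959, -0.29838174,  0.26986818, -0.36228072],
       [ 0.00998923, -0.65371637, -0.75667373,  1.00448629],
       [ 0.        ,  0.        ,  0.        ,  1.        ]])}
side {'fx': 597.2803982462358, 'fy': 597.2803982462358, 'cx': 308.89049839450223, 'cy': 245.5721528660865, 'extrinsics': array([[-9.60520781e-01, -1.80359166e-01,  2.11826346e-01,
         1.93894328e-01],
       [-2.78207562e-01,  6.21000509e-01, -7.32774809e-01,
         1.02407653e+00],
       [ 6.18384765e-04, -7.62777122e-01, -6.46661178e-01,
         1.00272613e+00],
       [ 0.00000000e+00,  0.00000000e+00,  0.00000000e+00,
         1.00000000e+00]])}
```

View pics/scene0.png

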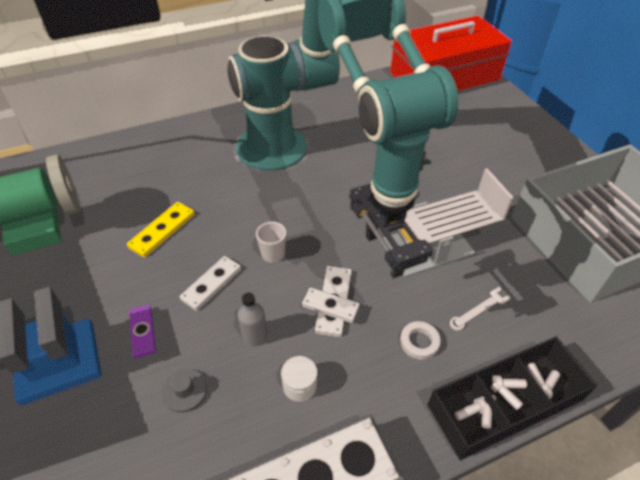

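View pics/side0.png

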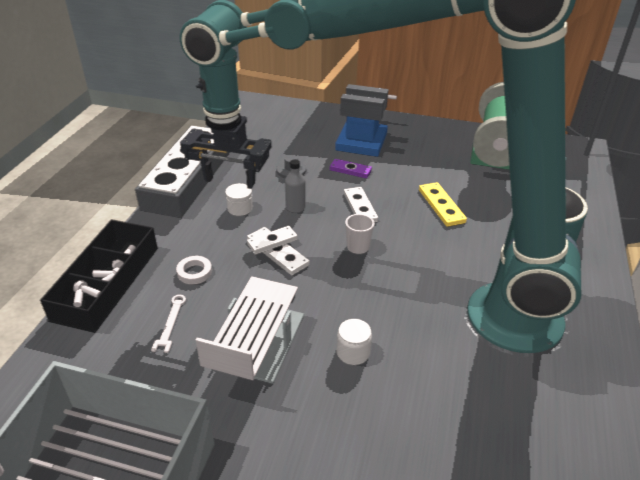

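```bash
cat > h.py <<'E'
from bench import *
import cv2,numpy as np
def cloud(c,d,k=None):
    k=k or camera_params(c); v,u=np.mgrid[:480,:640]
    P=np.stack([(u-k['cx'])/k['fx']*d,(v-k['cy'])/k['fy']*d,d],-1)
    E=np.array(k['extrinsics']); return P@E[:3,:3].T+E[:3,3]
def proj(c,p):
    k=camera_params(c);E=np.array(k['extrinsics']); q=(np.atleast_2d(p)-E[:3,3])@E[:3,:3]
    return np.stack([q[:,0]/q[:,2]*k['fx']+k['cx'],q[:,1]/q[:,2]*k['fy']+k['cy']],-1)
def rect(xy):
    r=cv2.minAreaRect(xy.astype(np.float32)*1000)
    b=cv2.boxPoints(r); e1=b[1]-b[0]; e2=b[2]-b[1]
    L=e1 if np.hypot(*e1)>np.hypot(*e2) else e2
    return np.round(r[0],1), np.round(sorted(r[1]),1), round(float(np.degrees(np.arctan2(L[1],L[0]))%180),2)
E
python3 - <<'E'
from h import *
for c in ("scene","side"):
    p,d=read_camera(c); W=cloud(c,d)
    for n in ("long_cover_mid","middle_cover_mid","short_cover_mid","tray","oil_bottle","tin_mug","piston","bearing_ring","wrench","grease_tin","flanged_hub"):
        for r in cut_out(c,n)[:3]:
            m=r['pixels']&(d>0)
            if r['score']<.3 or m.sum()<30: continue
            Q=W[m]; z=Q[:,2]; 
            zt=np.percentile(z,90); T=Q[np.abs(z-zt)<.006]
            print(c,n,round(r['score'],2),np.round(r['centre']),len(Q),'ztop',round(zt,4),'med',np.round(np.median(T,0),3),*rect(T[:,:2]))
E
```

```text
scene long_cover_mid 0.82 [228. 157.] 1360 ztop 0.0193 med [ 0.216 -0.382  0.017] [ 211.1 -377.7] [ 62.3 181.7] 123.07
scene long_cover_mid 0.77 [290. 332.] 1190 ztop 0.0196 med [ 0.572 -0.05   0.017] [589.7 -59.4] [ 57.9 183. ] 147.37
scene middle_cover_mid 0.96 [281. 209.] 1282 ztop 0.0192 med [ 0.432 -0.31   0.017] [ 429.8 -306.6] [ 55.9 151.9] 120.09
scene short_cover_mid 0.81 [332. 141.] 1113 ztop 0.0191 med [ 0.5   -0.482  0.017] [ 497.5 -481.9] [ 46.5 122.7] 173.61
scene short_cover_mid 0.67 [304. 330.] 1129 ztop 0.0354 med [ 0.61  -0.077  0.033] [609.3 -77.2] [ 49.7 121. ] 45.21
scene tray 0.66 [213. 464.] 3909 ztop 0.1439 med [0.538 0.389 0.144] [535.9 389.5] [  9.2 110.8] 179.04
scene oil_bottle 0.61 [319. 251.] 1188 ztop 0.1472 med [ 0.605 -0.258  0.15 ] [ 602.7 -257.2] [25.1 25.3] 141.02
scene oil_bottle 0.39 [306. 482.] 546 ztop 0.0106 med [0.745 0.243 0.008] [744.4 237.3] [ 37.9 166.9] 101.02
scene tin_mug 0.58 [309. 479.] 586 ztop 0.0106 med [0.745 0.237 0.008] [746.3 237.9] [ 36.6 167. ] 102.02
scene piston 0.59 [378. 298.] 1211 ztop 0.0628 med [ 0.752 -0.21   0.061] 
[... 1325 characters left out ...]
[ 0.602 -0.249  0.132] [ 602.1 -248.7] [15.  21.5] 24.27
side tin_mug 0.65 [230. 357.] 910 ztop 0.08 med [ 0.398 -0.129  0.08 ] [ 399.6 -139.3] [69.4 73.8] 95.09
side tin_mug 0.41 [203. 358.] 577 ztop 0.0214 med [ 0.435 -0.31   0.019] [ 430.9 -305.4] [ 52.5 160.7] 121.24
side piston 0.69 [198. 239.] 729 ztop 0.0644 med [ 0.754 -0.206  0.063] [ 754.3 -207.2] [65.7 72.8] 142.76
side wrench 0.76 [329. 170.] 608 ztop 0.0121 med [0.744 0.251 0.01 ] [742.2 238.2] [ 38.2 170.8] 98.29
side grease_tin 0.4 [190. 294.] 918 ztop 0.134 med [ 0.602 -0.249  0.133] [ 602.1 -248.7] [15.  21.5] 24.27
side flanged_hub 0.75 [168. 285.] 304 ztop 0.0479 med [ 0.676 -0.43   0.048] [ 677.1 -430.2] [35.7 45.6] 71.05
```

```bash
python3 - <<'E'
from h import *
for c in ("scene","side"):
    p,d=read_camera(c); W=cloud(c,d); cv2.imwrite(f"pics/{c}1.png",cv2.resize(p[(150 if c=='scene' else 210):(280 if c=='scene' else 390),(330 if c=='scene' else 170):(530 if c=='scene' else 390)],None,fx=3.5,fy=3.5))
    m=(W[...,0]>.44)&(W[...,0]<.64)&(W[...,1]>.1)&(W[...,1]<.42)&(d>0)
    Q=W[m]
    if c=='side': Q=Q-[0,0,.003]
    T=Q[(Q[:,2]>.088)&(Q[:,2]<.108)&(Q[:,1]<.36)]
    r=rect(T[:,:2]); print(c,'top',len(T),np.median(T,0),*r)
    A=np.c_[T[:,:2],np.ones(len(T))]; print('plane',np.linalg.lstsq(A,T[:,2],rcond=None)[0])
    B=Q[(Q[:,2]>.12)&(Q[:,2]<.16)&(Q[:,1]>.35)]
    print('bs',len(B),B.min(0),B.max(0),np.median(B,0))
    if len(B)>20: print('bsline x->y',np.polyfit(B[:,0],B[:,1],1), 'z->y',np.polyfit(B[:,2],B[:,1],1), rect(B[:,:2]))
    for n in("stop_foot","tray_pivot","grease_tin"):
        for r in spot_point(c,n)[:2]:
            a,b=np.round(r['centre']).astype(int); print(n,round(r['score'],2),(a,b),W[a,b])
E
```

```text
scene top 2674 [0.53627351 0.25892273 0.09848786] [531.1 248.5] [132.7 222.6] 90.1
plane [-0.00347939  0.00079031  0.10003586]
bs 456 [0.48065089 0.38469128 0.12006163] [0.5933259  0.39424962 0.15997052] [0.541315   0.38931366 0.14042301]
bsline x->y [-0.03077242  0.40600642] z->y [0.00264084 0.38901521] (array([537. , 389.4]), array([  9.2, 112.7]), 179.75)
stop_foot 0.63 (np.int64(205), np.int64(490)) [0.54177876 0.38776036 0.09798396]
tray_pivot 0.83 (np.int64(226), np.int64(434)) [0.5482046  0.22159396 0.09895378]
grease_tin 0.63 (np.int64(340), np.int64(420)) [7.58539408e-01 7.52363706e-02 5.45967941e-04]
side top 3923 [0.53085148 0.24481111 0.09619971] [533.8 245.8] [128.9 225.2] 87.94
plane [2.44814596e-03 6.93771666e-05 9.48719091e-02]
bs 742 [0.48401956 0.38798902 0.12005743] [0.59367507 0.39709159 0.15995569] [0.5354821  0.39283926 0.14075372]
bsline x->y [-0.02849092  0.4080997 ] z->y [0.00889696 0.39156556] (array([538.8, 392.7]), array([  9. , 109.6]), 0.26)
stop_foot 0.6 (np.int64(207), np.int64(360)) [ 0.42649669 -0.2875637   0.01926835]
stop_foot 0.56 (np.int64(368), np.int64(226)) [0.53732437 0.39231634 0.10770549]
tray_pivot 0.8 (np.int64(316), np.int64(256)) [0.53177041 0.24573799 0.09965996]
grease_tin 0.97 (np.int64(352), np.int64(355)) [0.32355189 0.23338621 0.04135001]
grease_tin 0.54 (np.int64(170), np.int64(288)) [ 0.67524724 -0.41440494  0.0154592 ]
```

View pics/scene1.png

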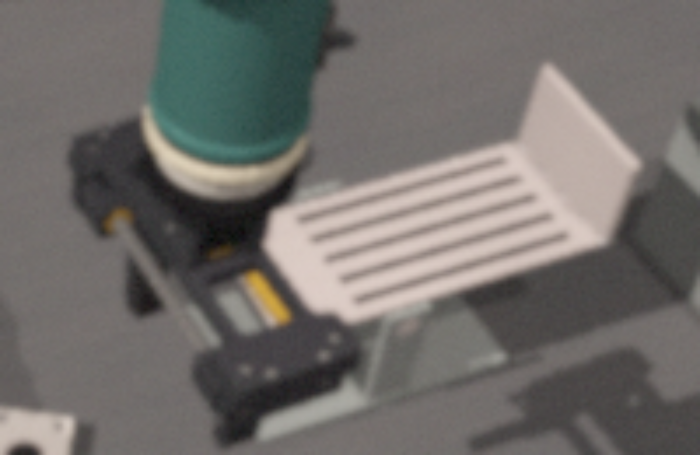

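View pics/side1.png

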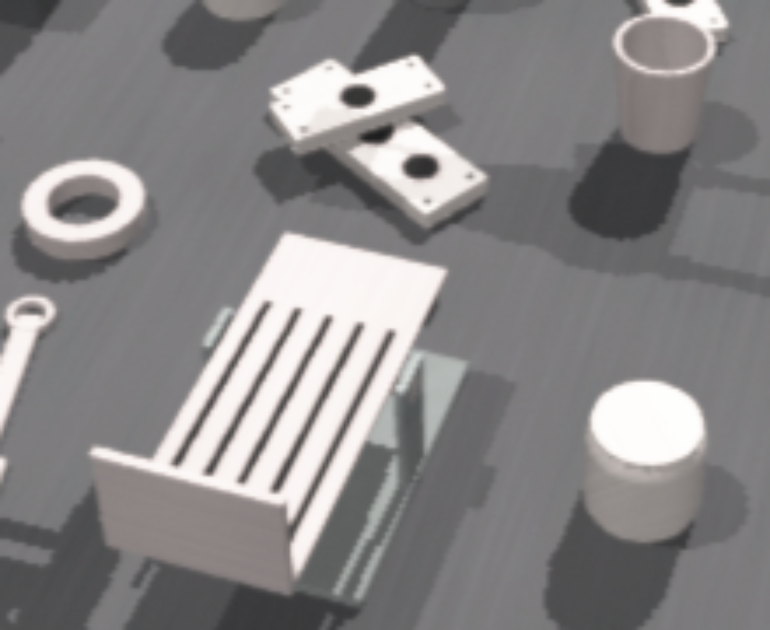

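```bash
python3 - <<'E'
from h import *
for c in ("scene","side"):
    p,d=read_camera(c); W=cloud(c,d)
    m=(W[...,0]>.44)&(W[...,0]<.64)&(W[...,1]>.1)&(W[...,1]<.42)&(d>0)&(W[...,2]>.086)&(W[...,2]<.112)
    Q=W[m]; out=[]
    for y in np.arange(.14,.39,.01):
        s=Q[abs(Q[:,1]-y)<.005]
        if len(s)>20: out.append((y,*np.percentile(s[:,0],[1,99])))
    o=np.array(out); print(c); print(np.round(np.c_[o,(o[:,1]+o[:,2])/2,o[:,2]-o[:,1]],4))
    k=(o[:,2]-o[:,1]<.115)&(o[:,2]-o[:,1]>.1); print(np.polyfit(o[k,0],(o[k,1]+o[k,2])/2,1))
    print('min y',Q[:,1].min())
E
for i in 1; do python3 -c "
import cv2
a=cv2.imread('pics/scene0.png'); cv2.imwrite('pics/crop_c.png',cv2.resize(a[240:350,160:380],None,fx=3.5,fy=3.5))"; done
```

```text
scene
[[0.17   0.497  0.5687 0.5329 0.0717]
 [0.18   0.4872 0.5776 0.5324 0.0904]
 [0.19   0.48   0.5842 0.5321 0.1042]
 [0.2    0.4774 0.5828 0.5301 0.1055]
 [0.21   0.472  0.5949 0.5335 0.1229]
 [0.22   0.4675 0.5948 0.5311 0.1273]
 [0.23   0.4696 0.5963 0.533  0.1267]
 [0.24   0.4698 0.5963 0.533  0.1265]
 [0.25   0.4709 0.5853 0.5281 0.1144]
 [0.26   0.4796 0.587  0.5333 0.1074]
 [0.27   0.4814 0.5868 0.5341 0.1054]
 [0.28   0.4803 0.5871 0.5337 0.1068]
 [0.29   0.4814 0.5873 0.5344 0.106 ]
 [0.3    0.482  0.5871 0.5345 0.1051]
 [0.31   0.4823 0.5882 0.5353 0.106 ]
 [0.32   0.481  0.588  0.5345 0.107 ]
 [0.33   0.4823 0.588  0.5352 0.1057]
 [0.34   0.4825 0.5887 0.5356 0.1061]
 [0.35   0.482  0.5892 0.5356 0.1072]
 [0.36   0.4835 0.5895 0.5365 0.1059]
 [0.37   0.4837 0.5895 0.5366 0.1058]
 [0.38   0.483  0.5907 0.5368 0.1077]]
[0.03497317 0.52365359]
min y 0.1374545453693769
side
[[0.14   0.4776 0.5822 0.5299 0.1046]
 [0.15   0.4779 0.5832 0.5305 0.1053]
 [0.16   0.4781 0.5842 0.5312 0.1062]
 [0.17   0.4778 0.5842 0.531  0.1065]
 [0.18   0.4786 0.5842 0.5314 0.1056]
 [0.19   0.479  0.5854 0.5322 0.1063]
 [0.2    0.4795 0.5845 0.532  0.105 ]
 [0.21   0.4785 0.5947 0.5366 0.1162]
 [0.22   0.4691 0.5953 0.5322 0.1263]
 [0.23   0.4693 0.5966 0.533  0.1272]
 [0.24   0.47   0.5968 0.5334 0.1268]
 [0.25   0.4713 0.5875 0.5294 0.1162]
 [0.26   0.4808 0.5873 0.534  0.1065]
 [0.27   0.481  0.5872 0.5341 0.1061]
 [0.28   0.482  0.5873 0.5346 0.1054]
 [0.29   0.4831 0.588  0.5355 0.1048]
 [0.3    0.4818 0.5887 0.5352 0.1068]
 [0.31   0.4821 0.5893 0.5357 0.1071]
 [0.32   0.4828 0.5877 0.5352 0.1049]
 [0.33   0.483  0.589  0.536  0.106 ]
 [0.34   0.4831 0.5529 0.518  0.0697]
 [0.35   0.483  0.5023 0.4926 0.0192]
 [0.36   0.4836 0.4978 0.4907 0.0143]
 [0.37   0.4835 0.4941 0.4888 0.0106]]
[0.03092651 0.52593159]
min y 0.13525851276974743
```

View pics/crop_c.png

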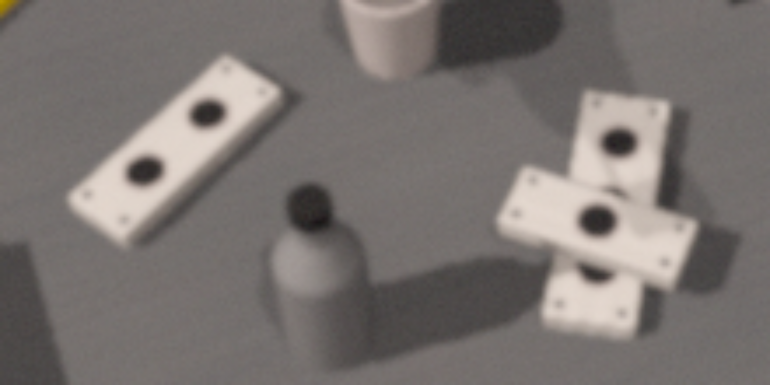

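Call:
arm_command(deltas=[{"hand": -1, "tx": -0.32, "ty": -0.387, "tz": -0.5, "az": -1}, {"hand": -1, "tx": -0.32, "ty": -0.387, "tz": -0.5, "az": -1}, {"hand": -1, "tx": -0.32, "ty": -0.387, "tz": -0.5, "az": -1}, {"hand": -1, "tx": -0.32, "ty": -0.387, "tz": -0.5, "az": -1}], squeeze=20)

```text
invalid input at $.deltas[0]: expected keys hand, tx, ty, tz, ax, ay, az
```

Call:
arm_command(deltas=[{"hand": -1, "tz": -0.3, "az": -0.564}, {"hand": -1, "tz": -0.3, "az": -0.564}, {"hand": -1, "tz": -0.3, "az": -0.564}, {"hand": -1, "tz": -0.3, "az": -0.564}, {"hand": -1, "tz": -0.3, "az": -0.564}])

```text
invalid input at $.deltas[0]: expected keys hand, tx, ty, tz, ax, ay, az
```

Call:
arm_command(deltas=[{"hand": -1, "tx": -0.32, "ty": -0.387, "tz": -0.5, "ax": 0, "ay": 0, "az": -1}, {"hand": -1, "tx": -0.32, "ty": -0.387, "tz": -0.5, "ax": 0, "ay": 0, "az": -1}, {"hand": -1, "tx": -0.32, "ty": -0.387, "tz": -0.5, "ax": 0, "ay": 0, "az": -1}, {"hand": -1, "tx": -0.32, "ty": -0.387, "tz": -0.5, "ax": 0, "ay": 0, "az": -1}], squeeze=20)

```text
clock: 2.2
tcp_pos: [0.6044, -0.0791, 0.1326]
tool_rot: [-1.536, 0.406, -0.388]
force: [-0.9, -0.6, -0.6]
width: 0.0884
```

Call:
arm_command(deltas=[{"hand": -1, "tx": 0, "ty": 0, "tz": -0.3, "ax": 0, "ay": 0, "az": -0.564}, {"hand": -1, "tx": 0, "ty": 0, "tz": -0.3, "ax": 0, "ay": 0, "az": -0.564}, {"hand": -1, "tx": 0, "ty": 0, "tz": -0.3, "ax": 0, "ay": 0, "az": -0.564}, {"hand": -1, "tx": 0, "ty": 0, "tz": -0.3, "ax": 0, "ay": 0, "az": -0.564}, {"hand": -1, "tx": 0, "ty": 0, "tz": -0.3, "ax": 0, "ay": 0, "az": -0.564}])

```text
clock: 2.7
tcp_pos: [0.6125, -0.0775, 0.0805]
tool_rot: [-1.483, 0.607, -0.612]
force: [0.4, 0.5, 0.7]
width: 0.0881
```

```bash
cat >> h.py <<'E'
from scipy.spatial.transform import Rotation as R
def pose():
    s=state(); M=R.from_rotvec(s['tool_rot']).as_matrix()
    print('t',s['clock'],'tcp',np.round(s['tcp_pos'],4),'yaw',round(np.degrees(np.arctan2(M[1,0],M[0,0])),2),'fing',np.round(M[:,1],3),'F',np.round(s['force'],1),'w',round(s['width'],4)); return s
E
python3 - <<'E'
from h import *
pose()
p,d=read_camera('wrist'); cv2.imwrite('pics/w1.png',p)
E
```

```text
t 2.7 tcp [ 0.6125 -0.0775  0.0805] yaw -44.67 fing [ 0.003 -0.    -1.   ] F [0.4 0.5 0.7] w 0.0881
```

View pics/w1.png

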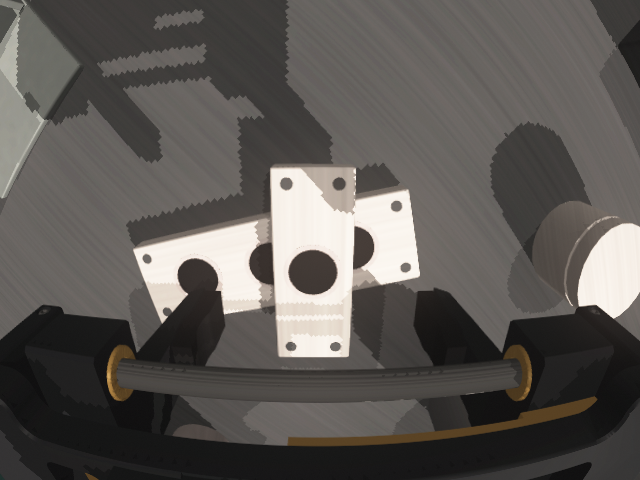

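```bash
python3 - <<'E'
from h import *
s=state(); M=R.from_rotvec(s['tool_rot']).as_matrix(); k=camera_params('wrist'); E=np.array(k['extrinsics'])
print(M.T@(E[:3,3]-s['tcp_pos'])); print(M.T@E[:3,2])
E
```

```text
[ 0.00026252 -0.14533159  0.08120079]
[ 4.36715920e-04  9.48958482e-01 -3.15400712e-01]
```

Call:
arm_command(deltas=[{"hand": -1, "tx": -0.005, "ty": 0, "tz": -0.2, "ax": 0, "ay": 0, "az": 0}, {"hand": -1, "tx": -0.005, "ty": 0, "tz": -0.3, "ax": 0, "ay": 0, "az": 0}, {"hand": -1, "tx": -0.005, "ty": 0, "tz": -0.3, "ax": 0, "ay": 0, "az": 0}, {"hand": 1, "tx": -0.005, "ty": 0, "tz": -0.3, "ax": 0, "ay": 0, "az": 0}, {"hand": 1, "tx": -0.005, "ty": 0, "tz": -0.3, "ax": 0, "ay": 0, "az": 0}, {"hand": 1, "tx": -0.005, "ty": 0, "tz": -0.3, "ax": 0, "ay": 0, "az": 0}, {"hand": 1, "tx": -0.005, "ty": 0, "tz": -0.3, "ax": 0, "ay": 0, "az": 0}, {"hand": 1, "tx": -0.005, "ty": 0, "tz": -0.3, "ax": 0, "ay": 0, "az": 0}], squeeze=30)

```text
clock: 3.55
tcp_pos: [0.6102, -0.0774, 0.0191]
tool_rot: [-1.483, 0.611, -0.612]
force: [-0.5, 0.0, 0.6]
width: 0.0499
```

Call:
arm_command(deltas=[{"hand": 1, "tx": 0, "ty": 0, "tz": 0, "ax": 0, "ay": 0, "az": 0}, {"hand": 1, "tx": 0, "ty": 0, "tz": 0, "ax": 0, "ay": 0, "az": 0}, {"hand": 1, "tx": 0, "ty": 0, "tz": 0.1, "ax": 0, "ay": 0, "az": 0}, {"hand": 1, "tx": 0, "ty": 0, "tz": 0.3, "ax": 0, "ay": 0, "az": 0}, {"hand": 1, "tx": 0, "ty": 0, "tz": 0.35, "ax": 0, "ay": 0, "az": 0}])

```text
clock: 4.05
tcp_pos: [0.6127, -0.0779, 0.0923]
tool_rot: [-1.482, 0.606, -0.616]
force: [0.6, -0.5, -2.0]
width: 0.0456
```

Call:
arm_command(deltas=[{"hand": 1, "tx": -0.2, "ty": 0.15, "tz": 0, "ax": 0, "ay": 0, "az": 0.25}, {"hand": 1, "tx": -0.4, "ty": 0.3, "tz": 0, "ax": 0, "ay": 0, "az": 0.5}, {"hand": 1, "tx": -0.6, "ty": 0.45, "tz": 0, "ax": 0, "ay": 0, "az": 0.75}, {"hand": 1, "tx": -0.8, "ty": 0.585, "tz": 0, "ax": 0, "ay": 0, "az": 1}, {"hand": 1, "tx": -0.8, "ty": 0.585, "tz": 0, "ax": 0, "ay": 0, "az": 1}])

```text
clock: 4.55
tcp_pos: [0.4423, 0.0416, 0.0856]
tool_rot: [-1.561, 0.224, -0.211]
force: [0.3, -0.5, -2.7]
width: 0.0457
```

Call:
arm_command(deltas=[{"hand": 1, "tx": 0, "ty": 0, "tz": -0.1, "ax": 0, "ay": 0, "az": 0.25}, {"hand": 1, "tx": 0, "ty": 0, "tz": -0.2, "ax": 0, "ay": 0, "az": 0.5}, {"hand": 1, "tx": 0, "ty": 0, "tz": -0.3, "ax": 0, "ay": 0, "az": 0.5}, {"hand": 1, "tx": 0, "ty": 0, "tz": -0.35, "ax": 0, "ay": 0, "az": 0.5}, {"hand": 1, "tx": 0, "ty": 0, "tz": -0.35, "ax": 0, "ay": 0, "az": 0.5}])

```text
clock: 5.05
tcp_pos: [0.4485, 0.0393, 0.0169]
tool_rot: [-1.571, 0.029, -0.023]
force: [-0.5, -0.0, -1.2]
width: 0.0456
```

Call:
arm_command(deltas=[{"hand": 1, "tx": 0, "ty": 0, "tz": -0.04, "ax": 0, "ay": 0, "az": 0}, {"hand": 1, "tx": 0, "ty": 0, "tz": -0.065, "ax": 0, "ay": 0, "az": 0}, {"hand": 1, "tx": 0, "ty": 0, "tz": -0.075, "ax": 0, "ay": 0, "az": 0}, {"hand": 1, "tx": 0, "ty": 0, "tz": -0.08, "ax": 0, "ay": 0, "az": 0}, {"hand": 1, "tx": 0, "ty": 0, "tz": -0.08, "ax": 0, "ay": 0, "az": 0}])

```text
clock: 5.55
tcp_pos: [0.4504, 0.0396, 0.003]
tool_rot: [-1.571, 0.025, -0.026]
force: [0.6, -0.3, -1.7]
width: 0.0456
```

Call:
arm_command(deltas=[{"hand": 1, "tx": 0, "ty": 0, "tz": -0.004, "ax": 0, "ay": 0, "az": 0}, {"hand": -1, "tx": 0, "ty": 0, "tz": -0.004, "ax": 0, "ay": 0, "az": 0}, {"hand": -1, "tx": 0, "ty": 0, "tz": -0.004, "ax": 0, "ay": 0, "az": 0}, {"hand": -1, "tx": 0, "ty": 0, "tz": -0.004, "ax": 0, "ay": 0, "az": 0}, {"hand": -1, "tx": 0, "ty": 0, "tz": 0.1, "ax": 0, "ay": 0, "az": 0}, {"hand": -1, "tx": 0, "ty": 0, "tz": 0.3, "ax": 0, "ay": 0, "az": 0}, {"hand": -1, "tx": 0.2, "ty": -0.15, "tz": 0.4, "ax": 0, "ay": 0, "az": 0.25}, {"hand": -1, "tx": 0.4, "ty": -0.3, "tz": 0.4, "ax": 0, "ay": 0, "az": 0.5}, {"hand": -1, "tx": 0.7, "ty": -0.49, "tz": 0.4, "ax": 0, "ay": 0, "az": 0.75}, {"hand": -1, "tx": 0.705, "ty": -0.495, "tz": 0.4, "ax": 0, "ay": 0, "az": 1}])

```text
clock: 6.55
tcp_pos: [0.5948, -0.0617, 0.0839]
tool_rot: [-1.541, -0.373, 0.367]
force: [-0.1, 0.8, 0.7]
width: 0.0878
```

Call:
arm_command(deltas=[{"hand": -1, "tx": 0, "ty": 0, "tz": 0, "ax": 0, "ay": 0, "az": 0.3}, {"hand": -1, "tx": 0, "ty": 0, "tz": 0, "ax": 0, "ay": 0, "az": 0.6}, {"hand": -1, "tx": 0, "ty": 0, "tz": 0, "ax": 0, "ay": 0, "az": 0.9}, {"hand": -1, "tx": 0, "ty": 0, "tz": 0, "ax": 0, "ay": 0, "az": 1}, {"hand": -1, "tx": 0, "ty": 0, "tz": 0, "ax": 0, "ay": 0, "az": 1}])

```text
clock: 7.05
tcp_pos: [0.591, -0.0594, 0.0825]
tool_rot: [-1.436, -0.755, 0.755]
force: [-0.4, -0.0, -0.0]
width: 0.0884
```

```bash
python3 - <<'E'
from h import *
pose()
for c in ("scene","side"):
    p,d=read_camera(c); W=cloud(c,d); cv2.imwrite(f'pics/{c}2.png',p)
    for n in ("long_cover_mid","short_cover_mid"):
        for r in cut_out(c,n)[:4]:
            m=r['pixels']&(d>0)
            if r['score']<.3 or m.sum()<30: continue
            Q=W[m]; T=Q[np.abs(Q[:,2]-(.017 if c=='scene' else .019))<.006]
            if len(T)>50: print(c,n,round(r['score'],2),np.round(r['centre']),*rect(T[:,:2]))
E
```

```text
t 7.05 tcp [ 0.591  -0.0594  0.0825] yaw 55.45 fing [-0.  0. -1.] F [-0.4 -0.  -0. ] w 0.0884
scene long_cover_mid 0.78 [300. 330.] [593.4 -61.9] [ 58.  174.5] 147.49
scene long_cover_mid 0.73 [226. 159.] [ 211.5 -376.7] [ 64.5 182.9] 122.54
scene long_cover_mid 0.65 [377. 299.] [ 769. -219.] [27.3 67.6] 63.43
scene short_cover_mid 0.86 [332. 139.] [ 496.5 -481.6] [ 46.4 122.9] 173.67
scene short_cover_mid 0.59 [238. 365.] [454.5  85. ] [39.4 49. ] 144.68
side long_cover_mid 0.9 [202. 443.] [ 214.8 -378.8] [ 63.5 189.4] 123.09
side long_cover_mid 0.64 [253. 278.] [591.6 -59.8] [ 62.9 184.2] 147.1
side short_cover_mid 0.69 [165. 352.] [ 500.1 -478.9] [ 63.8 120. ] 167.63
side short_cover_mid 0.67 [289. 318.] [453.4  38.1] [ 47.2 125.3] 87.74
```

Call:
arm_command(deltas=[{"hand": -1, "tx": 0, "ty": 0, "tz": -0.2, "ax": 0, "ay": 0, "az": 0.065}, {"hand": -1, "tx": 0, "ty": 0, "tz": -0.34, "ax": 0, "ay": 0, "az": 0.065}, {"hand": -1, "tx": 0, "ty": 0, "tz": -0.39, "ax": 0, "ay": 0, "az": 0.065}, {"hand": -1, "tx": 0, "ty": 0, "tz": -0.39, "ax": 0, "ay": 0, "az": 0.065}, {"hand": 1, "tx": 0, "ty": 0, "tz": -0.39, "ax": 0, "ay": 0, "az": 0.065}, {"hand": 1, "tx": 0, "ty": 0, "tz": -0.39, "ax": 0, "ay": 0, "az": 0.065}, {"hand": 1, "tx": 0, "ty": 0, "tz": -0.39, "ax": 0, "ay": 0, "az": 0.065}, {"hand": 1, "tx": 0, "ty": 0, "tz": -0.39, "ax": 0, "ay": 0, "az": 0.065}, {"hand": 1, "tx": 0, "ty": 0, "tz": -0.39, "ax": 0, "ay": 0, "az": 0.065}, {"hand": 1, "tx": 0, "ty": 0, "tz": -0.39, "ax": 0, "ay": 0, "az": 0.065}], squeeze=40)

```text
clock: 8.35
tcp_pos: [0.5918, -0.0599, 0.006]
tool_rot: [-1.428, -0.781, 0.779]
force: [-3.1, -1.8, 5.6]
width: 0.0576
```

```bash
python3 - <<'E'
from h import *
pose()
E
```

```text
t 8.35 tcp [ 0.5918 -0.0599  0.006 ] yaw 57.34 fing [ 0.002 -0.001 -1.   ] F [-3.1 -1.8  5.6] w 0.0576
```

Call:
arm_command(deltas=[{"hand": 1, "tx": 0, "ty": 0, "tz": 0.1, "ax": 0, "ay": 0, "az": 0}, {"hand": 1, "tx": 0, "ty": 0, "tz": 0.3, "ax": 0, "ay": 0, "az": 0}, {"hand": 1, "tx": 0, "ty": 0, "tz": 0.5, "ax": 0, "ay": 0, "az": 0}, {"hand": 1, "tx": 0, "ty": 0.1, "tz": 0.7, "ax": 0, "ay": 0, "az": -0.2}, {"hand": 1, "tx": 0, "ty": 0.2, "tz": 0.9, "ax": 0, "ay": 0, "az": -0.4}, {"hand": 1, "tx": 0, "ty": 0.3, "tz": 0.97, "ax": 0, "ay": 0, "az": -0.6}, {"hand": 1, "tx": 0, "ty": 0.4, "tz": 0.97, "ax": 0, "ay": 0, "az": -0.8}, {"hand": 1, "tx": 0, "ty": 0.5, "tz": 0.97, "ax": 0, "ay": 0, "az": -1}, {"hand": 1, "tx": 0, "ty": 0.5, "tz": 0.97, "ax": 0, "ay": 0, "az": -1}])

```text
clock: 9.25
tcp_pos: [0.59, 0.0429, 0.1978]
tool_rot: [-1.533, -0.392, 0.394]
force: [-0.3, 0.2, -3.5]
width: 0.0577
```

Call:
arm_command(deltas=[{"hand": 1, "tx": -0.1, "ty": 0.15, "tz": 0, "ax": 0, "ay": 0, "az": -0.25}, {"hand": 1, "tx": -0.2, "ty": 0.35, "tz": 0, "ax": 0, "ay": 0, "az": -0.5}, {"hand": 1, "tx": -0.28, "ty": 0.55, "tz": 0, "ax": 0, "ay": 0, "az": -0.75}, {"hand": 1, "tx": -0.28, "ty": 0.75, "tz": 0, "ax": 0, "ay": 0, "az": -1}, {"hand": 1, "tx": -0.28, "ty": 0.9, "tz": 0, "ax": 0, "ay": 0, "az": -1}, {"hand": 1, "tx": -0.28, "ty": 0.95, "tz": 0, "ax": 0, "ay": 0, "az": -1}, {"hand": 1, "tx": -0.28, "ty": 0.95, "tz": 0, "ax": 0, "ay": 0, "az": -1}])

```text
clock: 9.95
tcp_pos: [0.5345, 0.231, 0.1978]
tool_rot: [-1.572, -0.002, 0.004]
force: [-0.3, -0.8, -4.2]
width: 0.0572
```

```bash
python3 - <<'E'
from h import *
pose()
p,d=read_camera('wrist'); cv2.imwrite('pics/w3.png',p)
p,d=read_camera('scene'); cv2.imwrite('pics/s3.png',p)
E
```

```text
t 9.95 tcp [0.5345 0.231  0.1978] yaw 0.21 fing [-0.001 -0.001 -1.   ] F [-0.3 -0.8 -4.2] w 0.0572
```

View pics/w3.png

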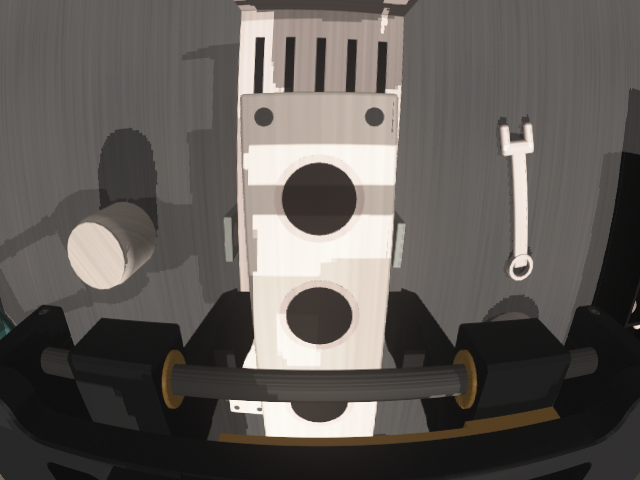

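View pics/s3.png

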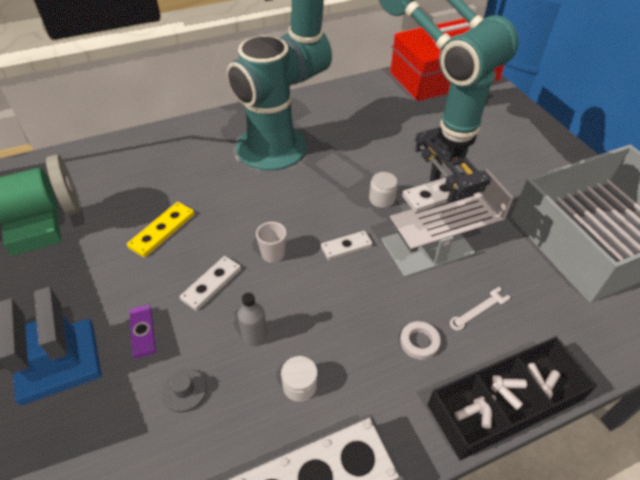

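Call:
arm_command(deltas=[{"hand": 1, "tx": 0, "ty": 0, "tz": 0, "ax": -0.2, "ay": 0.003, "az": -0.025}, {"hand": 1, "tx": 0, "ty": 0.1, "tz": 0, "ax": -0.4, "ay": 0.006, "az": -0.05}, {"hand": 1, "tx": 0, "ty": 0.2, "tz": -0.05, "ax": -0.56, "ay": 0.008, "az": -0.07}, {"hand": 1, "tx": 0, "ty": 0.3, "tz": -0.12, "ax": -0.56, "ay": 0.008, "az": -0.07}, {"hand": 1, "tx": 0, "ty": 0.3, "tz": -0.12, "ax": -0.56, "ay": 0.008, "az": -0.07}])

```text
clock: 10.55
tcp_pos: [0.5341, 0.2911, 0.1718]
tool_rot: [-1.852, 0.033, -0.02]
force: [-0.6, -1.3, -3.5]
width: 0.0576
```

```bash
python3 - <<'E'
from h import *
pose()
p,d=read_camera('side'); cv2.imwrite('pics/d4.png',cv2.resize(p[180:420,150:420],None,fx=2.4,fy=2.4))
E
```

```text
t 10.55 tcp [0.5341 0.2911 0.1718] yaw -1.91 fing [-0.012 -0.277 -0.961] F [-0.6 -1.3 -3.5] w 0.0576
```

View pics/d4.png

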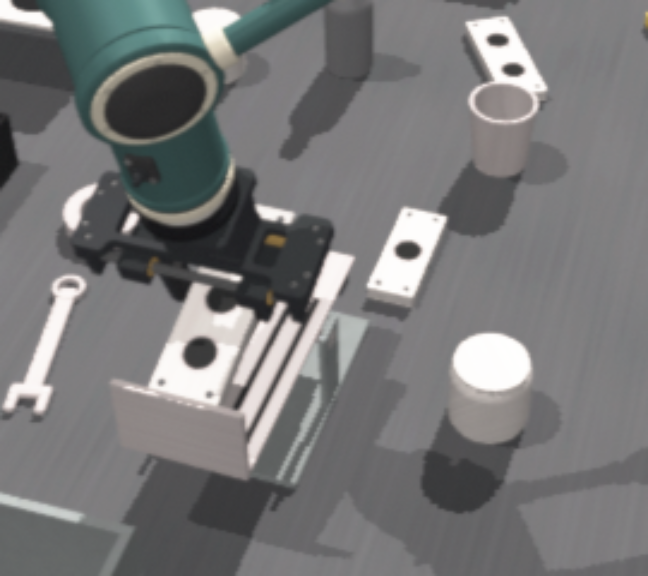

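Call:
arm_command(deltas=[{"hand": 1, "tx": 0, "ty": 0, "tz": -0.1, "ax": 0, "ay": 0, "az": 0}, {"hand": 1, "tx": 0, "ty": 0, "tz": -0.16, "ax": 0, "ay": 0, "az": 0}, {"hand": 1, "tx": 0, "ty": 0, "tz": -0.2, "ax": 0, "ay": 0, "az": 0}, {"hand": 1, "tx": 0, "ty": 0, "tz": -0.23, "ax": 0, "ay": 0, "az": 0}, {"hand": 1, "tx": 0, "ty": 0, "tz": -0.255, "ax": 0, "ay": 0, "az": 0}, {"hand": 1, "tx": 0, "ty": 0, "tz": -0.28, "ax": 0, "ay": 0, "az": 0}, {"hand": 1, "tx": 0, "ty": 0, "tz": -0.305, "ax": 0, "ay": 0, "az": 0}, {"hand": 1, "tx": 0, "ty": 0, "tz": -0.33, "ax": 0, "ay": 0, "az": 0}])

```text
clock: 11.4
tcp_pos: [0.5354, 0.2908, 0.1088]
tool_rot: [-1.85, 0.031, -0.026]
force: [-0.3, -0.7, -0.9]
width: 0.0576
```

Call:
arm_command(deltas=[{"hand": 1, "tx": 0, "ty": 0, "tz": -0.025, "ax": 0, "ay": 0, "az": 0}, {"hand": 1, "tx": 0, "ty": 0, "tz": -0.05, "ax": 0, "ay": 0, "az": 0}, {"hand": 1, "tx": 0, "ty": 0, "tz": -0.07, "ax": 0, "ay": 0, "az": 0}, {"hand": 1, "tx": 0, "ty": 0, "tz": -0.085, "ax": 0, "ay": 0, "az": 0}, {"hand": 1, "tx": 0, "ty": 0, "tz": -0.085, "ax": 0, "ay": 0, "az": 0}])

```text
clock: 11.9
tcp_pos: [0.5347, 0.2905, 0.091]
tool_rot: [-1.851, 0.032, -0.024]
force: [0.4, 0.0, -2.8]
width: 0.0574
```

```bash
python3 - <<'E'
from h import *
pose()
p,d=read_camera('side'); cv2.imwrite('pics/d5.png',cv2.resize(p[220:420,150:380],None,fx=3,fy=3))
E
```

```text
t 11.9 tcp [0.5347 0.2905 0.091 ] yaw -1.98 fing [-0.01  -0.276 -0.961] F [ 0.4  0.  -2.8] w 0.0574
```

View pics/d5.png

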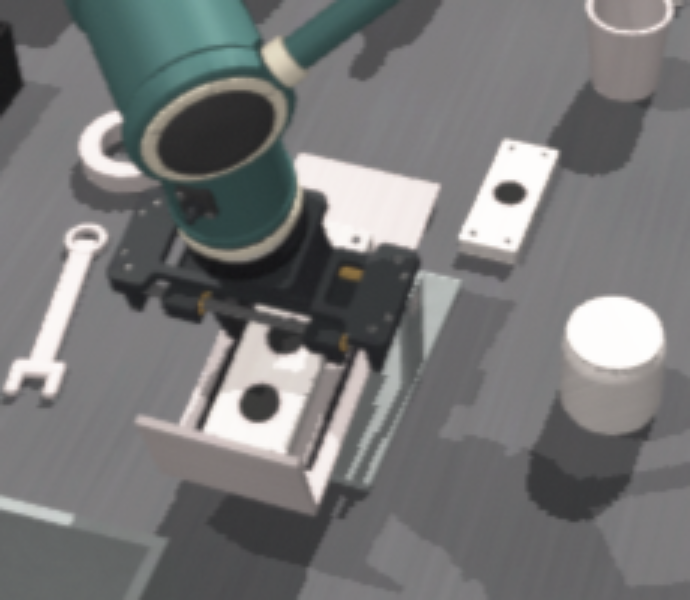

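Call:
arm_command(deltas=[{"hand": 1, "tx": 0, "ty": 0, "tz": -0.01, "ax": 0, "ay": 0, "az": 0}, {"hand": 1, "tx": 0, "ty": 0, "tz": -0.02, "ax": 0, "ay": 0, "az": 0}, {"hand": 1, "tx": 0, "ty": 0, "tz": -0.03, "ax": 0, "ay": 0, "az": 0}, {"hand": 1, "tx": 0, "ty": 0, "tz": -0.03, "ax": 0, "ay": 0, "az": 0}])

```text
clock: 12.35
tcp_pos: [0.5352, 0.2907, 0.086]
tool_rot: [-1.85, 0.031, -0.025]
force: [-0.6, 0.4, -0.7]
width: 0.0579
```

```bash
python3 - <<'E'
from h import *
pose()
p,d=read_camera('scene');W=cloud('scene',d)
m=(W[...,0]>.47)&(W[...,0]<.61)&(W[...,1]>.3)&(W[...,1]<.44)&(d>0)&(W[...,2]>.03)
Q=W[m]
B=Q[(Q[:,1]>.385)&(Q[:,2]>.08)&(Q[:,2]<.112)]; print('bs z->y',np.polyfit(B[:,2],B[:,1],1),len(B))
for x0,x1 in((.482,.502),(.51,.56),(.57,.588)):
    T=Q[(Q[:,0]>x0)&(Q[:,0]<x1)&(Q[:,1]<.38)]; print(x0,np.polyfit(T[:,1],T[:,2],1),len(T))
cv2.imwrite('pics/s6.png',cv2.resize(p[150:290,350:550],None,fx=3.5,fy=3.5))
E
```

```text
t 12.35 tcp [0.5352 0.2907 0.086 ] yaw -1.98 fing [-0.008 -0.276 -0.961] F [-0.6  0.4 -0.7] w 0.0579
bs z->y [0.37683813 0.36219283] 54
0.482 [-1.75069095  0.7314764 ] 155
0.51 [ 2.30432081 -0.41449128] 2284
0.57 [ 1.53115081 -0.19833154] 1324
```

View pics/s6.png

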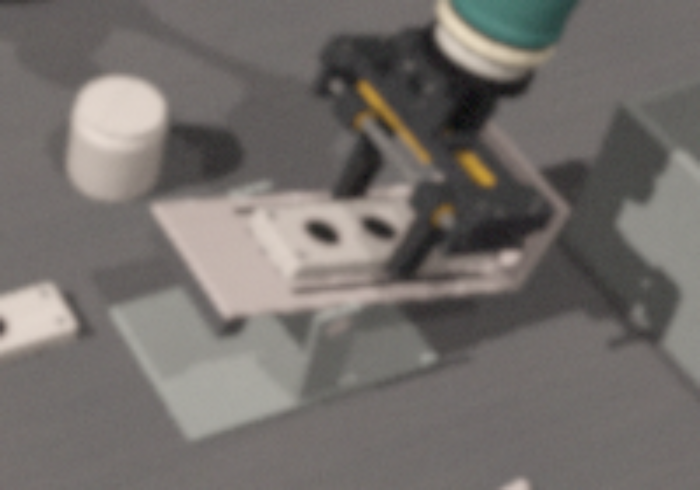

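Call:
arm_command(deltas=[{"hand": 1, "tx": 0, "ty": 0.01, "tz": -0.006, "ax": 0, "ay": 0, "az": 0}, {"hand": 1, "tx": 0, "ty": 0.02, "tz": -0.01, "ax": 0, "ay": 0, "az": 0}, {"hand": 1, "tx": 0.001, "ty": 0.03, "tz": -0.013, "ax": 0, "ay": 0, "az": 0}, {"hand": 1, "tx": 0.001, "ty": 0.035, "tz": -0.015, "ax": 0, "ay": 0, "az": 0}, {"hand": 1, "tx": 0.001, "ty": 0.035, "tz": -0.015, "ax": 0, "ay": 0, "az": 0}])

```text
clock: 12.9
tcp_pos: [0.536, 0.2976, 0.084]
tool_rot: [-1.851, 0.03, -0.026]
force: [0.2, -2.1, 5.6]
width: 0.0574
```

Call:
arm_command(deltas=[{"hand": 1, "tx": 0, "ty": 0.005, "tz": -0.002, "ax": 0, "ay": 0, "az": 0}, {"hand": 1, "tx": 0, "ty": 0.01, "tz": -0.003, "ax": 0, "ay": 0, "az": 0}, {"hand": 1, "tx": 0.001, "ty": 0.015, "tz": -0.004, "ax": 0, "ay": 0, "az": 0}, {"hand": 1, "tx": 0.001, "ty": 0.015, "tz": -0.004, "ax": 0, "ay": 0, "az": 0}])

```text
clock: 13.3
tcp_pos: [0.5361, 0.2988, 0.0837]
tool_rot: [-1.855, 0.031, -0.025]
force: [-0.3, -6.1, 9.2]
width: 0.0576
```

```bash
python3 - <<'E'
from h import *
pose()
p,d=read_camera('side'); cv2.imwrite('pics/d7.png',cv2.resize(p[250:410,170:330],None,fx=3.7,fy=3.7,interpolation=cv2.INTER_CUBIC))
E
```

```text
t 13.3 tcp [0.5361 0.2988 0.0837] yaw -1.97 fing [-0.008 -0.28  -0.96 ] F [-0.3 -6.1  9.2] w 0.0576
```

View pics/d7.png

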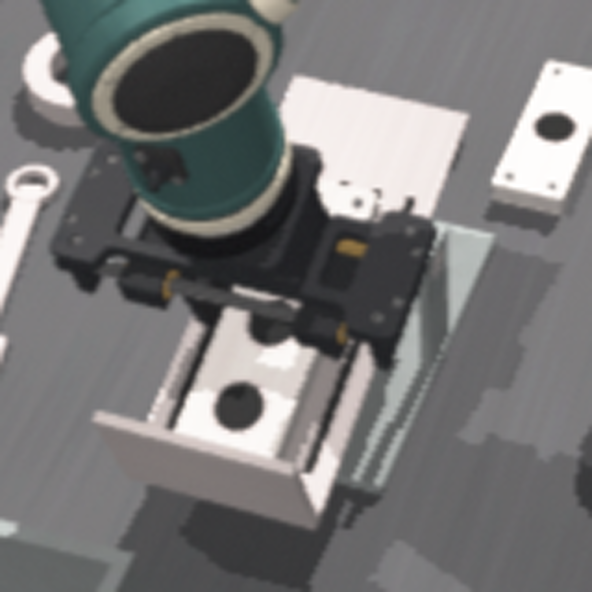

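Call:
arm_command(deltas=[{"hand": 1, "tx": 0, "ty": 0.005, "tz": 0.006, "ax": 0, "ay": 0, "az": 0}, {"hand": 1, "tx": 0, "ty": 0.01, "tz": 0.008, "ax": 0, "ay": 0, "az": 0}, {"hand": 1, "tx": 0, "ty": 0.015, "tz": 0.007, "ax": 0, "ay": 0, "az": 0}, {"hand": 1, "tx": 0, "ty": 0.015, "tz": 0.007, "ax": 0, "ay": 0, "az": 0}])

```text
clock: 13.75
tcp_pos: [0.5359, 0.2988, 0.0837]
tool_rot: [-1.86, 0.032, -0.024]
force: [1.5, -13.8, 4.2]
width: 0.0575
```

```bash
python3 - <<'E'
from h import *
pose()
E
```

```text
t 13.75 tcp [0.5359 0.2988 0.0837] yaw -1.98 fing [-0.009 -0.285 -0.959] F [  1.5 -13.8   4.2] w 0.0575
```

Call:
arm_command(deltas=[{"hand": 1, "tx": 0, "ty": -0.014, "tz": 0, "ax": 0, "ay": 0, "az": 0}, {"hand": -0.65, "tx": 0, "ty": -0.014, "tz": 0, "ax": 0, "ay": 0, "az": 0}, {"hand": -0.65, "tx": 0, "ty": -0.014, "tz": 0, "ax": 0, "ay": 0, "az": 0}, {"hand": -0.65, "tx": 0, "ty": -0.014, "tz": 0, "ax": 0, "ay": 0, "az": 0}, {"hand": -0.65, "tx": 0, "ty": -0.014, "tz": 0, "ax": 0, "ay": 0, "az": 0}])

```text
clock: 14.25
tcp_pos: [0.5353, 0.3014, 0.0832]
tool_rot: [-1.85, 0.031, -0.025]
force: [0.8, 0.3, 0.8]
width: 0.0726
```

Call:
arm_command(deltas=[{"hand": -0.65, "tx": 0, "ty": 0.01, "tz": 0.04, "ax": 0, "ay": 0, "az": 0}, {"hand": -0.65, "tx": 0, "ty": 0.04, "tz": 0.14, "ax": 0, "ay": 0, "az": 0}, {"hand": -0.65, "tx": 0, "ty": 0.09, "tz": 0.33, "ax": 0, "ay": 0, "az": 0}, {"hand": -0.65, "tx": 0, "ty": 0.0, "tz": 0.55, "ax": 0, "ay": 0, "az": 0}, {"hand": -1, "tx": 0, "ty": -0.2, "tz": 0.75, "ax": 0, "ay": 0, "az": 0}, {"hand": -1, "tx": 0, "ty": -0.45, "tz": 0.75, "ax": 0, "ay": 0, "az": 0}, {"hand": -1, "tx": 0, "ty": -0.7, "tz": 0.75, "ax": 0, "ay": 0, "az": 0}, {"hand": -1, "tx": 0, "ty": -0.95, "tz": 0.75, "ax": 0, "ay": 0, "az": 0}, {"hand": -1, "tx": 0, "ty": -0.95, "tz": 0.75, "ax": 0, "ay": 0, "az": 0}])

```text
clock: 15.15
tcp_pos: [0.5349, 0.1065, 0.2345]
tool_rot: [-1.852, 0.035, -0.029]
force: [0.9, 0.5, 0.1]
width: 0.0879
```

```bash
python3 - <<'E'
from h import *
pose()
for c,b in(('scene',(150,290,350,550)),('side',(220,420,150,380))):
    p,d=read_camera(c);W=cloud(c,d); cv2.imwrite(f'pics/{c}8.png',cv2.resize(p[b[0]:b[1],b[2]:b[3]],None,fx=3,fy=3,interpolation=cv2.INTER_CUBIC))
    np.savez(f'{c}8.npz',p=p,d=d)
    for r in cut_out(c,'long_cover_mid')[:4]:
        m=r['pixels']&(d>0); Q=W[m]
        if r['score']>.3 and np.median(Q[:,2])>.05: 
            f=np.polyfit(Q[:,1],Q[:,2],1); k=abs(Q[:,2]-np.polyval(f,Q[:,1]))<.005; T=Q[k]; f=np.polyfit(T[:,1],T[:,2],1)
            T2=np.c_[T[:,0],T[:,1]/np.cos(.28)]
            print(c,r['score'],'slope',np.arctan(f[0]),rect(T[:,:2]),'ymin/max',T[:,1].min(),T[:,1].max())
E
```

```text
t 15.15 tcp [0.5349 0.1065 0.2345] yaw -2.22 fing [-0.009 -0.278 -0.961] F [0.9 0.5 0.1] w 0.0879
scene 0.88 slope -0.27324778280872986 (array([537.3, 302.2]), array([ 61.7, 176.4]), 88.07) ymin/max 0.2133325723832974 0.39043606522116847
side 0.85 slope -0.27784112472675404 (array([538.8, 293.4]), array([ 60. , 157.4]), 88.19) ymin/max 0.21417494487553512 0.37264457348889213
```

View pics/scene8.png

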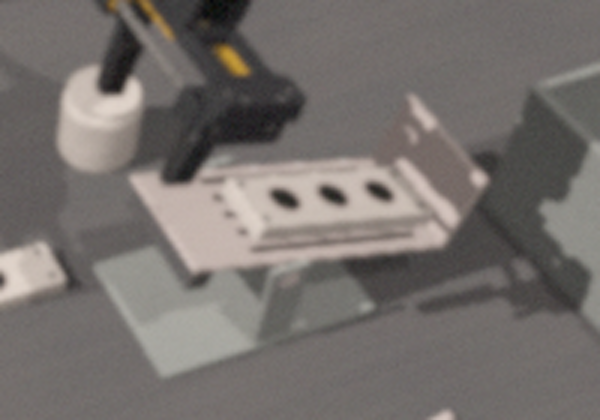

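View pics/side8.png

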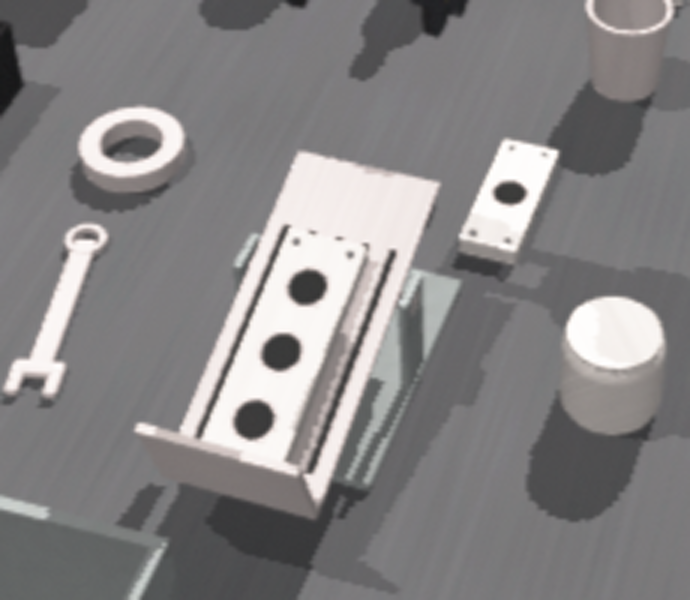

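```bash
cat >> h.py <<'E'
def trayf(W,th=.28,piv=(.5323,.2285,.085),yaw=-.032):
    # returns s (toward stop from stop foot), lateral (world +x), height over tray top
    D=W-np.array(piv); c,s_=np.cos(yaw),np.sin(yaw)
    lat=D[...,0]*c+D[...,1]*s_; al=-D[...,0]*s_+D[...,1]*c
    t=al*np.cos(th)-D[...,2]*np.sin(th); n=al*np.sin(th)+D[...,2]*np.cos(th)
    return t-.16,lat,n-.012
E
python3 - <<'E'
from h import *
for c in('scene','side'):
    d=np.load(f'{c}8.npz')['d']; s,l,n=trayf(cloud(c,d)); ok=(d>0)&(s>-.25)&(s<.02)&(abs(l)<.07)&(abs(n)<.09)
    for a in np.arange(-.24,0,.02):
        m=ok&(abs(s-a)<.01); t=m&(abs(n)<.007); k=m&(abs(n-.017)<.006)
        f=lambda q: np.round(np.percentile(l[q],[1,99])*1000,1) if q.sum()>15 else None
        print(c,round(a,2),'tray',f(t),t.sum(),np.round(np.median(n[t])*1000,1) if t.sum() else '','cover',f(k),k.sum(),np.round(np.median(n[k])*1000,1) if k.sum() else '')
    k=ok&(abs(n-.018)<.005)&(abs(l)<.02); print('cover s range',np.percentile(s[k],[.5,99.5]))
    k=ok&(n>.025)&(n<.06)&(s>-.02); print('stop face s',np.percentile(s[k],[5,50,95]))
E
```

```text
scene -0.24 tray [-55.2  52.7] 268 1.4 cover None 0 
scene -0.22 tray [-50.8  52.2] 212 1.5 cover None 0 
scene -0.2 tray [-41.2  52.8] 194 1.2 cover None 0 
scene -0.18 tray [-58.6  62.5] 222 1.7 cover [-25.5  31. ] 102 16.8
scene -0.16 tray [-65.2  63.7] 152 1.6 cover [-25.2  31.2] 123 17.5
scene -0.14 tray [-61.5  62.7] 89 1.7 cover [-26.4  32. ] 119 17.6
scene -0.12 tray [-53.3  54. ] 86 1.9 cover [-25.4  32.3] 119 17.4
scene -0.1 tray [-54.2  52.7] 84 1.9 cover [-28.2  32.3] 122 17.6
scene -0.08 tray [-55.7  53.2] 75 1.3 cover [-26.   32.9] 118 17.4
scene -0.06 tray [-54.6  54.3] 74 1.7 cover [-26.6  32.6] 112 17.8
scene -0.04 tray [-55.4  54.1] 84 1.7 cover [-26.5  31.9] 109 17.5
scene -0.02 tray [-52.8  53.7] 70 2.0 cover [-25.  32.] 103 17.9
cover s range [-0.18070272  0.00335571]
stop face s [-0.00270605  0.00025769  0.00355956]
side -0.24 tray [-52.2  53.9] 405 1.6 cover None 0 
side -0.22 tray [-52.   53.9] 397 1.8 cover None 0 
side -0.2 tray [-52.   53.8] 422 1.6 cover None 0 
side -0.18 tray [-61.7  63.4] 226 1.6 cover [-24.9  32.2] 138 17.5
side -0.16 tray [-63.   64.2] 265 1.7 cover [-24.4  32.2] 241 17.7
side -0.14 tray [-62.   63.4] 218 1.5 cover [-24.7  32.2] 255 18.2
side -0.12 tray [-52.6  55.6] 207 1.6 cover [-24.6  32.5] 254 17.7
side -0.1 tray [-52.8  54.8] 202 1.6 cover [-25.2  32.8] 272 17.6
side -0.08 tray [-52.6  54.8] 214 1.7 cover [-25.3  32.6] 265 17.8
side -0.06 tray [-52.7  54.9] 218 1.7 cover [-25.2  32.2] 277 17.6
side -0.04 tray [-52.6  54.4] 225 1.6 cover [-24.8  32.3] 284 17.8
side -0.02 tray [-52.9  54.5] 109 1.7 cover [-25.   32.4] 150 18.0
cover s range [-0.18043409  0.00445588]
stop face s [0.00265303 0.00390361 0.00499317]
```

Call:
arm_command(deltas=[{"hand": -0.65, "tx": -0.012, "ty": 0.25, "tz": 0, "ax": 0, "ay": 0, "az": 0.01}, {"hand": -0.65, "tx": -0.012, "ty": 0.5, "tz": 0, "ax": 0, "ay": 0, "az": 0.01}, {"hand": -0.65, "tx": -0.012, "ty": 0.77, "tz": 0, "ax": 0, "ay": 0, "az": 0.01}])

```text
clock: 15.65
tcp_pos: [0.5326, 0.2642, 0.2334]
tool_rot: [-1.85, 0.026, -0.021]
force: [0.7, 0.3, 0.3]
width: 0.0728
```

Call:
arm_command(deltas=[{"hand": -0.65, "tx": 0, "ty": 0.14, "tz": -0.23, "ax": 0, "ay": 0, "az": 0}, {"hand": -0.65, "tx": 0, "ty": 0.28, "tz": -0.46, "ax": 0, "ay": 0, "az": 0}, {"hand": -0.65, "tx": 0, "ty": 0.28, "tz": -0.46, "ax": 0, "ay": 0, "az": 0}])

```text
clock: 15.95
tcp_pos: [0.5288, 0.3196, 0.1347]
tool_rot: [-1.855, 0.028, -0.01]
force: [-1.0, -0.8, -0.3]
width: 0.0725
```

```bash
python3 - <<'E'
from h import *
s=pose(); print(np.array(trayf(s['tcp_pos']))*1000)
p,d=read_camera('wrist'); cv2.imwrite('pics/w9.png',p)
E
```

```text
t 15.95 tcp [0.5288 0.3196 0.1347] yaw -1.41 fing [-0.014 -0.28  -0.96 ] F [-1.  -0.8 -0.3] w 0.0725
[-86.34058046  -6.42606666  60.91166576]
```

View pics/w9.png

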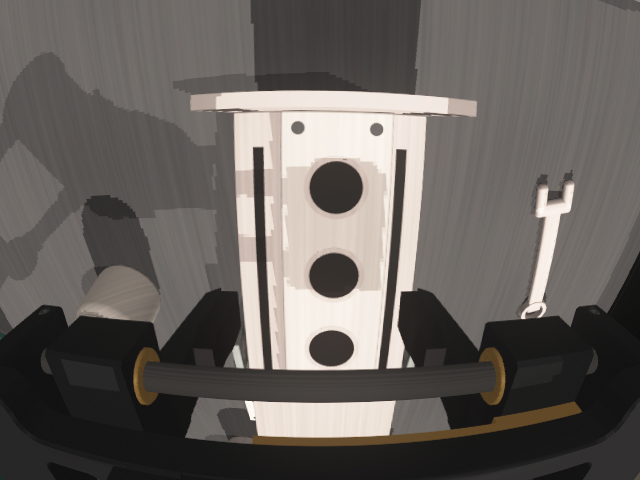

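Call:
arm_command(deltas=[{"hand": -0.65, "tx": 0, "ty": 0, "tz": 0, "ax": 0, "ay": 0, "az": 0}, {"hand": -0.65, "tx": 0, "ty": -0.03, "tz": -0.1, "ax": 0, "ay": 0, "az": 0}, {"hand": -0.65, "tx": 0, "ty": -0.055, "tz": -0.2, "ax": 0, "ay": 0, "az": 0}, {"hand": -0.65, "tx": 0, "ty": -0.055, "tz": -0.2, "ax": 0, "ay": 0, "az": 0}, {"hand": -0.65, "tx": 0, "ty": -0.055, "tz": -0.2, "ax": 0, "ay": 0, "az": 0}])

```text
clock: 16.5
tcp_pos: [0.5341, 0.3055, 0.1036]
tool_rot: [-1.849, 0.026, -0.024]
force: [-0.0, 0.6, 0.0]
width: 0.0726
```

```bash
python3 - <<'E'
from h import *
s=pose(); print(np.array(trayf(s['tcp_pos']))*1000, np.array(trayf(np.array([.5353,.3014,.0832])))*1000)
E
```

```text
t 16.5 tcp [0.5341 0.3055 0.1036] yaw -1.76 fing [-0.006 -0.275 -0.961] F [-0.   0.6  0. ] w 0.0726
[-91.1133072   -0.63130196  27.16736735] [-89.38524094   0.66606224   6.43263857]
```

Call:
arm_command(deltas=[{"hand": -0.65, "tx": -0.008, "ty": -0.014, "tz": -0.05, "ax": 0, "ay": 0, "az": 0}, {"hand": -0.65, "tx": -0.008, "ty": -0.028, "tz": -0.1, "ax": 0, "ay": 0, "az": 0}, {"hand": -0.65, "tx": -0.008, "ty": -0.028, "tz": -0.1, "ax": 0, "ay": 0, "az": 0}, {"hand": -0.65, "tx": -0.008, "ty": -0.028, "tz": -0.1, "ax": 0, "ay": 0, "az": 0}])

```text
clock: 16.9
tcp_pos: [0.5311, 0.2998, 0.0809]
tool_rot: [-1.851, 0.027, -0.021]
force: [-0.1, -0.3, 0.2]
width: 0.073
```

```bash
python3 - <<'E'
from h import *
s=pose(); print(np.array(trayf(s['tcp_pos']))*1000)
E
```

```text
t 16.9 tcp [0.5311 0.2998 0.0809] yaw -1.7 fing [-0.008 -0.277 -0.961] F [-0.1 -0.3  0.2] w 0.073
[-90.38686319  -3.53077759   3.73532756]
```

Call:
arm_command(deltas=[{"hand": 0, "tx": 0.004, "ty": 0, "tz": 0.003, "ax": 0, "ay": 0, "az": 0}, {"hand": 1, "tx": 0.004, "ty": 0, "tz": 0.003, "ax": 0, "ay": 0, "az": 0}, {"hand": 1, "tx": 0.004, "ty": 0, "tz": 0.003, "ax": 0, "ay": 0, "az": 0}, {"hand": 1, "tx": 0.004, "ty": 0, "tz": 0.003, "ax": 0, "ay": 0, "az": 0}, {"hand": 1, "tx": 0.004, "ty": 0, "tz": 0.003, "ax": 0, "ay": 0, "az": 0}], squeeze=15)

```text
clock: 17.4
tcp_pos: [0.5331, 0.3001, 0.0824]
tool_rot: [-1.851, 0.026, -0.023]
force: [3.0, -2.5, 0.3]
width: 0.058
```

```bash
cat >> h.py <<'E'
def tcheck(c,hs,save=None,lim=.03):
    p,d=read_camera(c); s,l,n=trayf(cloud(c,d)); ok=(d>0)&(s>-.25)&(s<.02)&(abs(l)<.07)&(abs(n)<.09)
    f=lambda q: np.round(np.percentile(l[q],[1,99])*1000,1) if q.sum()>15 else None
    for a in np.arange(-.23,0,.02):
        m=ok&(abs(s-a)<.01); print(c,round(a,2),*[(h,f(m&(abs(n-h)<.006)&(abs(l)<(.0565 if h<.01 else .04)))) for h in hs])
    for h in hs[1:]:
        k=ok&(abs(n-h)<.005)&(abs(l)<.02)
        if k.sum()>20: print('  h',h,'s range',np.round(np.percentile(s[k],[.5,99.5])*1000,1),'tilt',np.polyfit(s[k],n[k],1)[0])
    if save: cv2.imwrite(save,cv2.resize(p[140:300,350:550] if c=='scene' else p[220:420,150:380],None,fx=3,fy=3,interpolation=cv2.INTER_CUBIC))
E
python3 - <<'E'
from h import *
s=pose(); print(np.array(trayf(s['tcp_pos']))*1000)
tcheck('scene',[.0015,.0175])
E
```

```text
t 17.4 tcp [0.5331 0.3001 0.0824] yaw -1.69 fing [-0.006 -0.276 -0.961] F [ 3.  -2.5  0.3] w 0.058
[-90.52814905  -1.50036601   5.31287657]
scene -0.23 (0.0015, array([-53.4,  52.2])) (0.0175, None)
scene -0.21 (0.0015, array([-52.6,  52.8])) (0.0175, None)
scene -0.19 (0.0015, array([-53.8,  53. ])) (0.0175, array([-28.5,  24.6]))
scene -0.17 (0.0015, array([-54.6,  54.1])) (0.0175, array([-29.4,  27.9]))
scene -0.15 (0.0015, array([-53.7,  52.9])) (0.0175, array([-31.2,  28.2]))
scene -0.13 (0.0015, array([-55.8,  54.3])) (0.0175, array([-28.8,  28.6]))
scene -0.11 (0.0015, array([-54.1,  53.6])) (0.0175, array([-39.1,  36.1]))
scene -0.09 (0.0015, array([-54.5,  53.9])) (0.0175, array([-37.4,  37.3]))
scene -0.07 (0.0015, array([28.9, 53.8])) (0.0175, array([-29.3,  10.7]))
scene -0.05 (0.0015, array([-55. ,  53.3])) (0.0175, array([-30.2,  30.1]))
scene -0.03 (0.0015, array([-54.5,  54. ])) (0.0175, None)
scene -0.01 (0.0015, array([-54. ,  54.4])) (0.0175, None)
  h 0.0175 s range [-181.9  -49.5] tilt 0.0037844410920309123
```

Call:
arm_command(deltas=[{"hand": -0.65, "tx": 0, "ty": 0, "tz": 0, "ax": 0, "ay": 0, "az": 0}, {"hand": -0.65, "tx": 0, "ty": 0, "tz": 0, "ax": 0, "ay": 0, "az": 0}, {"hand": -0.65, "tx": 0, "ty": 0, "tz": 0, "ax": 0, "ay": 0, "az": 0}, {"hand": -0.65, "tx": 0, "ty": 0.015, "tz": 0.05, "ax": 0, "ay": 0, "az": 0}, {"hand": -0.65, "tx": 0, "ty": 0.06, "tz": 0.2, "ax": 0, "ay": 0, "az": 0}, {"hand": -0.65, "tx": 0, "ty": 0.09, "tz": 0.4, "ax": 0, "ay": 0, "az": 0}, {"hand": -1, "tx": 0, "ty": 0, "tz": 0.65, "ax": 0, "ay": 0, "az": 0}, {"hand": -1, "tx": 0, "ty": -0.25, "tz": 0.8, "ax": 0, "ay": 0, "az": 0}, {"hand": -1, "tx": 0, "ty": -0.5, "tz": 0.8, "ax": 0, "ay": 0, "az": 0}, {"hand": -1, "tx": 0, "ty": -0.75, "tz": 0.8, "ax": 0, "ay": 0, "az": 0}, {"hand": -1, "tx": 0, "ty": -1, "tz": 0.8, "ax": 0, "ay": 0, "az": 0}])

```text
clock: 18.55
tcp_pos: [0.5322, 0.1084, 0.2436]
tool_rot: [-1.85, 0.024, -0.023]
force: [0.5, 0.6, -0.3]
width: 0.0881
```

Call:
arm_command(deltas=[{"hand": -1, "tx": -0.05, "ty": -0.2, "tz": 0, "ax": 0.2, "ay": -0.006, "az": 0}, {"hand": -1, "tx": -0.1, "ty": -0.45, "tz": 0, "ax": 0.4, "ay": -0.012, "az": 0}, {"hand": -1, "tx": -0.15, "ty": -0.7, "tz": 0, "ax": 0.56, "ay": -0.018, "az": 0}, {"hand": -1, "tx": -0.2, "ty": -0.95, "tz": 0, "ax": 0.56, "ay": -0.018, "az": 0}, {"hand": -1, "tx": -0.25, "ty": -1, "tz": 0, "ax": 0.56, "ay": -0.018, "az": 0}])

```text
clock: 19.05
tcp_pos: [0.4815, -0.0949, 0.2431]
tool_rot: [-1.572, 0.025, -0.03]
force: [-0.6, 0.6, 0.4]
width: 0.0879
```

Call:
arm_command(deltas=[{"hand": -1, "tx": -0.07, "ty": -0.25, "tz": 0, "ax": 0, "ay": 0, "az": 0.25}, {"hand": -1, "tx": -0.14, "ty": -0.5, "tz": 0, "ax": 0, "ay": 0, "az": 0.5}, {"hand": -1, "tx": -0.21, "ty": -0.75, "tz": 0, "ax": 0, "ay": 0, "az": 0.75}, {"hand": -1, "tx": -0.28, "ty": -1, "tz": 0, "ax": 0, "ay": 0, "az": 1}, {"hand": -1, "tx": -0.28, "ty": -1, "tz": 0, "ax": 0, "ay": 0, "az": 1}, {"hand": -1, "tx": -0.28, "ty": -1, "tz": 0, "ax": 0, "ay": 0, "az": 1}])

```text
clock: 19.65
tcp_pos: [0.4256, -0.2925, 0.2426]
tool_rot: [-1.54, -0.367, 0.364]
force: [1.1, 1.2, 0.3]
width: 0.0886
```

```bash
python3 - <<'E'
from h import *
pose()
tcheck('side',[.0015,.0175],'pics/d10.png')
E
```

```text
t 19.65 tcp [ 0.4256 -0.2925  0.2426] yaw 26.73 fing [ 0.002  0.    -1.   ] F [1.1 1.2 0.3] w 0.0886
side -0.23 (0.0015, array([-52.1,  54.1])) (0.0175, None)
side -0.21 (0.0015, array([-52.1,  54.2])) (0.0175, None)
side -0.19 (0.0015, array([-52.5,  54. ])) (0.0175, array([-26.5,  29.6]))
side -0.17 (0.0015, array([-52.7,  54.6])) (0.0175, array([-28.7,  28.8]))
side -0.15 (0.0015, array([-52.7,  54.1])) (0.0175, array([-28.7,  28.7]))
side -0.13 (0.0015, array([-52.5,  54.2])) (0.0175, array([-28.1,  28.7]))
side -0.11 (0.0015, array([-53.2,  54.7])) (0.0175, array([-28. ,  29.6]))
side -0.09 (0.0015, array([-52.7,  54.7])) (0.0175, array([-27.3,  29.6]))
side -0.07 (0.0015, array([-52.1,  55. ])) (0.0175, array([-27.4,  29.5]))
side -0.05 (0.0015, array([-52.4,  55. ])) (0.0175, array([-27.2,  29.7]))
side -0.03 (0.0015, array([-52.9,  54.3])) (0.0175, array([-26.6,  30.2]))
side -0.01 (0.0015, array([-52.9, -38.3])) (0.0175, None)
  h 0.0175 s range [-180.3    4.3] tilt 0.0016637014203132613
```

View pics/d10.png

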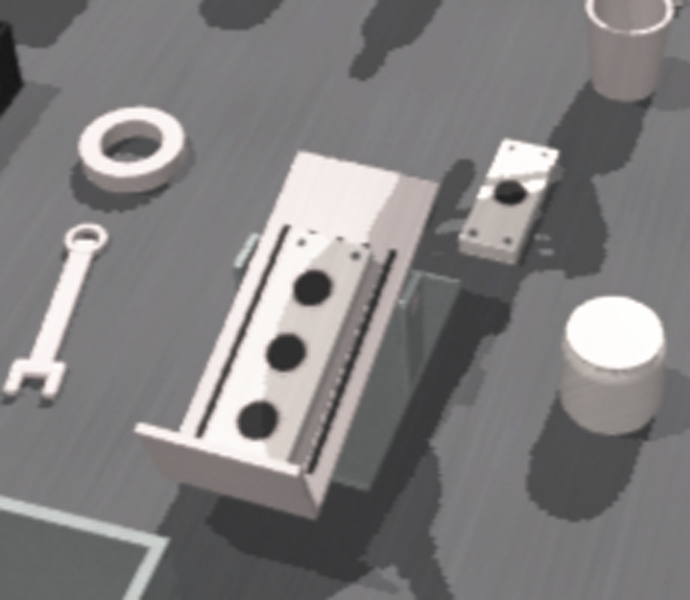

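Call:
arm_command(deltas=[{"hand": -1, "tx": 0.01, "ty": -0.058, "tz": -0.25, "ax": 0, "ay": 0, "az": 0.13}, {"hand": -1, "tx": 0.01, "ty": -0.058, "tz": -0.5, "ax": 0, "ay": 0, "az": 0.13}, {"hand": -1, "tx": 0.01, "ty": -0.058, "tz": -0.75, "ax": 0, "ay": 0, "az": 0.13}, {"hand": -1, "tx": 0.01, "ty": -0.058, "tz": -0.8, "ax": 0, "ay": 0, "az": 0.13}, {"hand": -1, "tx": 0.01, "ty": -0.058, "tz": -0.8, "ax": 0, "ay": 0, "az": 0.13}])

```text
clock: 20.2
tcp_pos: [0.4272, -0.2998, 0.0802]
tool_rot: [-1.525, -0.419, 0.421]
force: [0.3, -0.9, -0.1]
width: 0.0883
```

```bash
python3 - <<'E'
from h import *
pose()
p,d=read_camera('wrist'); cv2.imwrite('pics/w11.png',p)
E
```

```text
t 20.2 tcp [ 0.4272 -0.2998  0.0802] yaw 30.74 fing [-0.003  0.004 -1.   ] F [ 0.3 -0.9 -0.1] w 0.0883
```

View pics/w11.png

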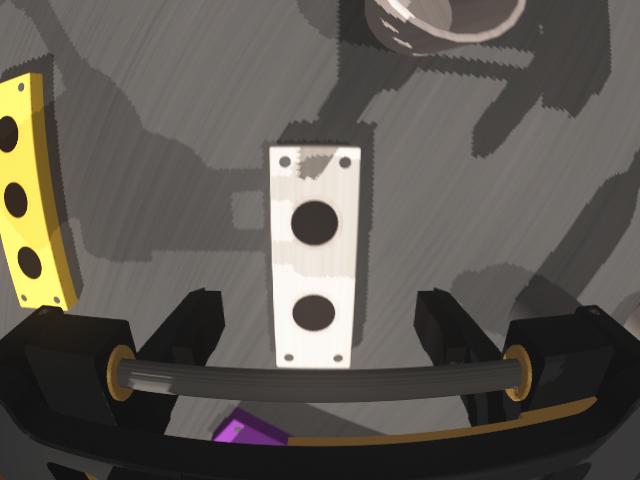

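Call:
arm_command(deltas=[{"hand": -1, "tx": 0, "ty": -0.02, "tz": -0.2, "ax": 0, "ay": 0, "az": 0}, {"hand": -1, "tx": 0, "ty": -0.02, "tz": -0.34, "ax": 0, "ay": 0, "az": 0}, {"hand": -1, "tx": 0, "ty": -0.02, "tz": -0.378, "ax": 0, "ay": 0, "az": 0}, {"hand": -1, "tx": 0, "ty": -0.02, "tz": -0.378, "ax": 0, "ay": 0, "az": 0}, {"hand": 1, "tx": 0, "ty": -0.02, "tz": -0.378, "ax": 0, "ay": 0, "az": 0}, {"hand": 1, "tx": 0, "ty": -0.02, "tz": -0.378, "ax": 0, "ay": 0, "az": 0}, {"hand": 1, "tx": 0, "ty": -0.02, "tz": -0.378, "ax": 0, "ay": 0, "az": 0}, {"hand": 1, "tx": 0, "ty": -0.02, "tz": -0.378, "ax": 0, "ay": 0, "az": 0}, {"hand": 1, "tx": 0, "ty": -0.02, "tz": -0.378, "ax": 0, "ay": 0, "az": 0}, {"hand": 1, "tx": 0, "ty": -0.02, "tz": -0.378, "ax": 0, "ay": 0, "az": 0}, {"hand": 1, "tx": 0, "ty": -0.02, "tz": -0.378, "ax": 0, "ay": 0, "az": 0}], squeeze=35)

```text
clock: 21.35
tcp_pos: [0.4283, -0.3066, 0.0069]
tool_rot: [-1.53, -0.42, 0.418]
force: [-1.6, 0.3, 5.5]
width: 0.0517
```

Call:
arm_command(deltas=[{"hand": 1, "tx": 0, "ty": 0, "tz": 0.1, "ax": 0, "ay": 0, "az": 0}, {"hand": 1, "tx": 0, "ty": 0, "tz": 0.3, "ax": 0, "ay": 0, "az": 0}, {"hand": 1, "tx": 0, "ty": 0, "tz": 0.5, "ax": 0, "ay": 0, "az": 0}, {"hand": 1, "tx": 0, "ty": 0, "tz": 0.7, "ax": 0, "ay": 0, "az": 0}, {"hand": 1, "tx": 0, "ty": 0, "tz": 1, "ax": 0, "ay": 0, "az": 0}, {"hand": 1, "tx": 0.1, "ty": 0.2, "tz": 1, "ax": 0, "ay": 0, "az": -0.2}, {"hand": 1, "tx": 0.2, "ty": 0.4, "tz": 1, "ax": 0, "ay": 0, "az": -0.4}, {"hand": 1, "tx": 0.3, "ty": 0.6, "tz": 1, "ax": 0, "ay": 0, "az": -0.6}, {"hand": 1, "tx": 0.4, "ty": 0.8, "tz": 1, "ax": 0, "ay": 0, "az": -0.8}, {"hand": 1, "tx": 0.5, "ty": 1, "tz": 1, "ax": 0, "ay": 0, "az": -1}, {"hand": 1, "tx": 0.5, "ty": 1, "tz": 1, "ax": 0, "ay": 0, "az": -1}])

```text
clock: 22.45
tcp_pos: [0.5291, -0.1011, 0.2048]
tool_rot: [-1.567, -0.03, 0.03]
force: [-0.7, -1.5, -3.6]
width: 0.0516
```

```bash
python3 - <<'E'
from h import *
pose()
E
```

```text
t 22.45 tcp [ 0.5291 -0.1011  0.2048] yaw 2.18 fing [ 0.     0.004 -1.   ] F [-0.7 -1.5 -3.6] w 0.0516
```

Call:
arm_command(deltas=[{"hand": 1, "tx": 0, "ty": 0.25, "tz": 0.1, "ax": 0, "ay": 0, "az": -0.07}, {"hand": 1, "tx": 0, "ty": 0.5, "tz": 0.2, "ax": 0, "ay": 0, "az": -0.14}, {"hand": 1, "tx": 0, "ty": 0.75, "tz": 0.2, "ax": 0, "ay": 0, "az": -0.14}, {"hand": 1, "tx": 0, "ty": 1, "tz": 0.2, "ax": 0, "ay": 0, "az": -0.14}])

```text
clock: 22.85
tcp_pos: [0.5278, 0.0878, 0.2461]
tool_rot: [-1.57, 0.027, -0.029]
force: [0.8, -1.0, -5.0]
width: 0.0519
```

Call:
arm_command(deltas=[{"hand": 1, "tx": 0.01, "ty": 0.25, "tz": 0, "ax": -0.2, "ay": 0.006, "az": 0}, {"hand": 1, "tx": 0.02, "ty": 0.5, "tz": 0, "ax": -0.4, "ay": 0.012, "az": 0}, {"hand": 1, "tx": 0.02, "ty": 0.75, "tz": 0, "ax": -0.56, "ay": 0.018, "az": 0}, {"hand": 1, "tx": 0.02, "ty": 0.95, "tz": 0, "ax": -0.56, "ay": 0.018, "az": 0}, {"hand": 1, "tx": 0.02, "ty": 0.95, "tz": 0, "ax": -0.56, "ay": 0.018, "az": 0}])

```text
clock: 23.35
tcp_pos: [0.531, 0.2821, 0.2435]
tool_rot: [-1.849, 0.026, -0.018]
force: [0.2, -0.9, -5.2]
width: 0.0514
```

```bash
python3 - <<'E'
from h import *
s=pose(); print(np.array(trayf(s['tcp_pos']))*1000)
E
```

```text
t 23.35 tcp [0.531  0.2821 0.2435] yaw -1.58 fing [-0.009 -0.275 -0.961] F [ 0.2 -0.9 -5.2] w 0.0514
[-152.32368367   -3.03941419  155.15677485]
```

Call:
arm_command(deltas=[{"hand": 1, "tx": 0.006, "ty": 0.15, "tz": -0.15, "ax": 0, "ay": 0, "az": -0.007}, {"hand": 1, "tx": 0.012, "ty": 0.194, "tz": -0.35, "ax": 0, "ay": 0, "az": -0.007}, {"hand": 1, "tx": 0.012, "ty": 0.194, "tz": -0.54, "ax": 0, "ay": 0, "az": -0.007}, {"hand": 1, "tx": 0.012, "ty": 0.194, "tz": -0.54, "ax": 0, "ay": 0, "az": -0.007}, {"hand": 1, "tx": 0.012, "ty": 0.194, "tz": -0.54, "ax": 0, "ay": 0, "az": -0.007}])

```text
clock: 23.85
tcp_pos: [0.5338, 0.3136, 0.137]
tool_rot: [-1.853, 0.037, -0.026]
force: [0.4, 0.5, -3.6]
width: 0.0516
```

```bash
python3 - <<'E'
from h import *
s=pose(); print(np.array(trayf(s['tcp_pos']))*1000)
p,d=read_camera('side'); cv2.imwrite('pics/d12.png',cv2.resize(p[220:420,150:380],None,fx=3,fy=3))
E
```

```text
t 23.85 tcp [0.5338 0.3136 0.137 ] yaw -2.21 fing [-0.012 -0.279 -0.96 ] F [ 0.4  0.5 -3.6] w 0.0516
[-92.61621717  -1.17575923  61.52462286]
```

View pics/d12.png

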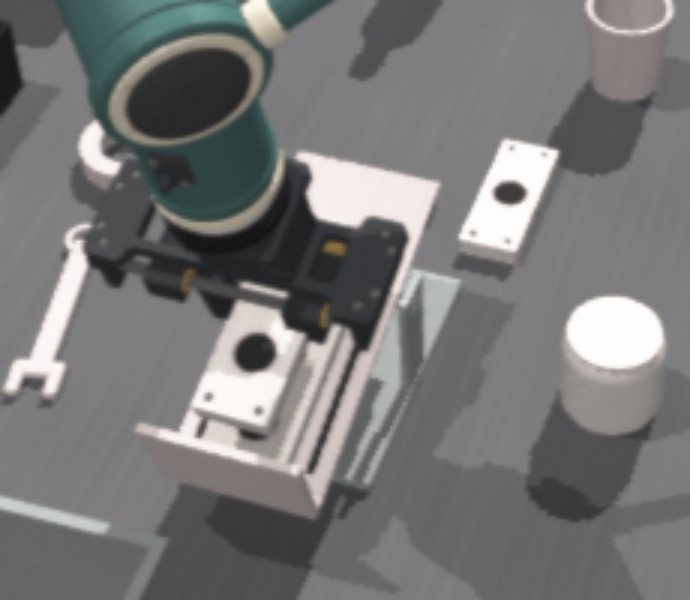

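Call:
arm_command(deltas=[{"hand": 1, "tx": 0, "ty": -0.003, "tz": -0.06, "ax": 0, "ay": 0, "az": 0.004}, {"hand": 1, "tx": 0, "ty": -0.006, "tz": -0.12, "ax": 0, "ay": 0, "az": 0.004}, {"hand": 1, "tx": 0, "ty": -0.01, "tz": -0.17, "ax": 0, "ay": 0, "az": 0.004}, {"hand": 1, "tx": 0, "ty": -0.01, "tz": -0.19, "ax": 0, "ay": 0, "az": 0.004}, {"hand": 1, "tx": 0, "ty": -0.01, "tz": -0.19, "ax": 0, "ay": 0, "az": 0.004}])

```text
clock: 24.4
tcp_pos: [0.5338, 0.3129, 0.099]
tool_rot: [-1.852, 0.033, -0.025]
force: [-0.6, 0.4, -3.8]
width: 0.0517
```

```bash
python3 - <<'E'
from h import *
s=pose(); print(np.array(trayf(s['tcp_pos']))*1000)
E
```

```text
t 24.4 tcp [0.5338 0.3129 0.099 ] yaw -2.06 fing [-0.01  -0.277 -0.961] F [-0.6  0.4 -3.8] w 0.0517
[-82.7816737   -1.16240434  24.80690208]
```

Call:
arm_command(deltas=[{"hand": 1, "tx": -0.003, "ty": -0.001, "tz": -0.005, "ax": 0, "ay": 0, "az": 0}, {"hand": 1, "tx": -0.003, "ty": -0.003, "tz": -0.01, "ax": 0, "ay": 0, "az": 0}, {"hand": 1, "tx": -0.003, "ty": -0.004, "tz": -0.015, "ax": 0, "ay": 0, "az": 0}, {"hand": 1, "tx": -0.003, "ty": -0.004, "tz": -0.015, "ax": 0, "ay": 0, "az": 0}])

```text
clock: 24.8
tcp_pos: [0.5341, 0.3127, 0.0974]
tool_rot: [-1.85, 0.031, -0.027]
force: [-0.1, -0.3, -4.0]
width: 0.0512
```

Call:
arm_command(deltas=[{"hand": 1, "tx": -0.002, "ty": -0.001, "tz": -0.005, "ax": 0, "ay": 0, "az": 0}, {"hand": 1, "tx": -0.002, "ty": -0.003, "tz": -0.01, "ax": 0, "ay": 0, "az": 0}, {"hand": 1, "tx": -0.002, "ty": -0.003, "tz": -0.01, "ax": 0, "ay": 0, "az": 0}])

```text
clock: 25.1
tcp_pos: [0.5341, 0.3127, 0.0973]
tool_rot: [-1.849, 0.031, -0.028]
force: [-1.6, 0.2, 5.7]
width: 0.0514
```

```bash
python3 - <<'E'
from h import *
s=pose(); print(np.array(trayf(s['tcp_pos']))*1000)
E
```

```text
t 25.1 tcp [0.5341 0.3127 0.0973] yaw -2.07 fing [-0.007 -0.275 -0.961] F [-1.6  0.2  5.7] w 0.0514
[-82.42299858  -0.86945986  23.07670366]
```

Call:
arm_command(deltas=[{"hand": 1, "tx": -0.001, "ty": 0.006, "tz": 0.003, "ax": 0, "ay": 0, "az": 0}, {"hand": 1, "tx": -0.001, "ty": 0.012, "tz": 0.001, "ax": 0, "ay": 0, "az": 0}, {"hand": 1, "tx": -0.001, "ty": 0.018, "tz": -0.001, "ax": 0, "ay": 0, "az": 0}, {"hand": 1, "tx": -0.001, "ty": 0.024, "tz": -0.003, "ax": 0, "ay": 0, "az": 0}, {"hand": 1, "tx": -0.001, "ty": 0.024, "tz": -0.003, "ax": 0, "ay": 0, "az": 0}])

```text
clock: 25.6
tcp_pos: [0.5343, 0.3165, 0.0962]
tool_rot: [-1.852, 0.03, -0.028]
force: [-0.2, -3.3, 6.2]
width: 0.0513
```

Call:
arm_command(deltas=[{"hand": 1, "tx": 0, "ty": 0.005, "tz": 0, "ax": 0, "ay": 0, "az": 0}, {"hand": 1, "tx": 0, "ty": 0.01, "tz": 0, "ax": 0, "ay": 0, "az": 0}, {"hand": 1, "tx": 0, "ty": 0.015, "tz": -0.001, "ax": 0, "ay": 0, "az": 0}, {"hand": 1, "tx": 0, "ty": 0.015, "tz": -0.001, "ax": 0, "ay": 0, "az": 0}])

```text
clock: 26.0
tcp_pos: [0.5341, 0.3198, 0.0952]
tool_rot: [-1.851, 0.031, -0.028]
force: [1.5, -2.6, 6.2]
width: 0.0516
```

```bash
python3 - <<'E'
from h import *
s=pose(); print(np.array(trayf(s['tcp_pos']))*1000)
E
```

```text
t 26.0 tcp [0.5341 0.3198 0.0952] yaw -2.04 fing [-0.007 -0.277 -0.961] F [ 1.5 -2.6  6.2] w 0.0516
[-75.08166135  -1.13295647  23.06198039]
```

Still sliding; continue until the backstop stops it.

Call:
arm_command(deltas=[{"hand": 1, "tx": 0, "ty": 0.007, "tz": 0, "ax": 0, "ay": 0, "az": 0}, {"hand": 1, "tx": 0, "ty": 0.014, "tz": -0.001, "ax": 0, "ay": 0, "az": 0}, {"hand": 1, "tx": 0, "ty": 0.02, "tz": -0.002, "ax": 0, "ay": 0, "az": 0}, {"hand": 1, "tx": 0, "ty": 0.02, "tz": -0.002, "ax": 0, "ay": 0, "az": 0}])

```text
clock: 26.4
tcp_pos: [0.534, 0.3206, 0.095]
tool_rot: [-1.857, 0.032, -0.027]
force: [0.9, -11.6, 8.6]
width: 0.0516
```

```bash
python3 - <<'E'
from h import *
s=pose(); print(np.array(trayf(s['tcp_pos']))*1000)
tcheck('side',[.0015,.0175,.0335],'pics/d13.png')
E
```

```text
t 26.4 tcp [0.534  0.3206 0.095 ] yaw -2.05 fing [-0.008 -0.283 -0.959] F [  0.9 -11.6   8.6] w 0.0516
[-74.26134683  -1.2328956   23.05871062]
side -0.23 (0.0015, array([-52.3,  54.1])) (0.0175, None) (0.0335, None)
side -0.21 (0.0015, array([-52.5,  54.2])) (0.0175, None) (0.0335, None)
side -0.19 (0.0015, array([-52.2,  40.5])) (0.0175, array([-23.9,  13.8])) (0.0335, None)
side -0.17 (0.0015, array([-53., -27.])) (0.0175, array([-28.7,  13.2])) (0.0335, None)
side -0.15 (0.0015, None) (0.0175, array([-28.6,   7.5])) (0.0335, array([-24.6,   1.6]))
side -0.13 (0.0015, None) (0.0175, None) (0.0335, None)
side -0.11 (0.0015, None) (0.0175, None) (0.0335, None)
side -0.09 (0.0015, array([-45.3, -29. ])) (0.0175, None) (0.0335, array([-4.7, 28.7]))
side -0.07 (0.0015, array([-52.8,  55. ])) (0.0175, array([-27.6,  37.3])) (0.0335, array([-37.4,  37.6]))
side -0.05 (0.0015, array([-52.4,  55.4])) (0.0175, array([-27.8, -22.3])) (0.0335, array([-24.1,  27.4]))
side -0.03 (0.0015, array([-52.8,  55.3])) (0.0175, array([-27.9, -22.5])) (0.0335, array([-24.8,  26.6]))
side -0.01 (0.0015, array([-52.8, -37.2])) (0.0175, None) (0.0335, array([-23.8,  26.8]))
  h 0.0175 s range [-182.2    5.3] tilt 3.2959593470084735e-05
  h 0.0335 s range [-151.     4.9] tilt -0.0005115944067038417
```

View pics/d13.png

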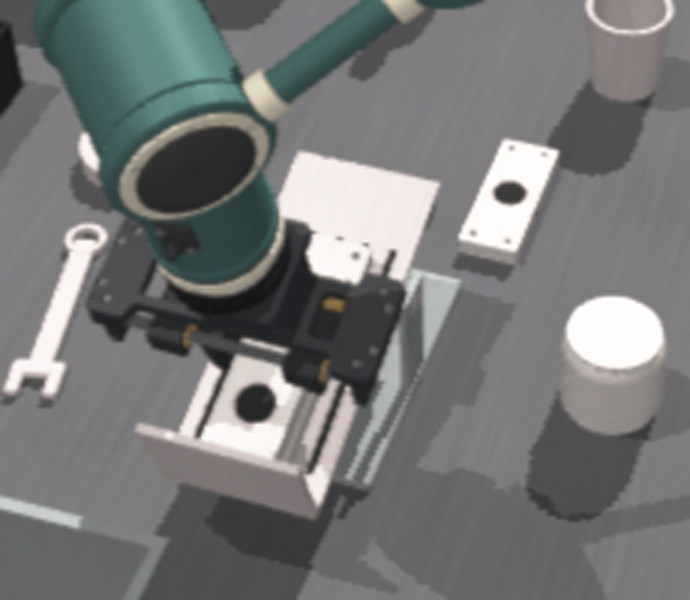

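Call:
arm_command(deltas=[{"hand": 1, "tx": 0, "ty": -0.014, "tz": 0.004, "ax": 0, "ay": 0, "az": 0}, {"hand": -0.6, "tx": 0, "ty": -0.014, "tz": 0.004, "ax": 0, "ay": 0, "az": 0}, {"hand": -0.6, "tx": 0, "ty": -0.014, "tz": 0.004, "ax": 0, "ay": 0, "az": 0}, {"hand": -0.6, "tx": 0, "ty": -0.014, "tz": 0.004, "ax": 0, "ay": 0, "az": 0}, {"hand": -0.6, "tx": 0, "ty": 0, "tz": 0.05, "ax": 0, "ay": 0, "az": 0}, {"hand": -0.6, "tx": 0, "ty": 0.04, "tz": 0.2, "ax": 0, "ay": 0, "az": 0}, {"hand": -0.6, "tx": 0, "ty": 0.05, "tz": 0.4, "ax": 0, "ay": 0, "az": 0}, {"hand": -1, "tx": 0, "ty": -0.1, "tz": 0.6, "ax": 0, "ay": 0, "az": 0}, {"hand": -1, "tx": 0, "ty": -0.35, "tz": 0.7, "ax": 0, "ay": 0, "az": 0}, {"hand": -1, "tx": -0.1, "ty": -0.6, "tz": 0.7, "ax": 0, "ay": 0, "az": 0}, {"hand": -1, "tx": -0.2, "ty": -0.8, "tz": 0.7, "ax": 0, "ay": 0, "az": 0}, {"hand": -1, "tx": -0.3, "ty": -1, "tz": 0.7, "ax": 0, "ay": 0, "az": 0}])

```text
clock: 27.65
tcp_pos: [0.4728, 0.1226, 0.235]
tool_rot: [-1.85, 0.031, -0.028]
force: [0.2, -0.5, 0.3]
width: 0.0883
```

Call:
arm_command(deltas=[{"hand": -1, "tx": -0.05, "ty": -0.15, "tz": 0, "ax": 0.2, "ay": -0.006, "az": 0}, {"hand": -1, "tx": -0.12, "ty": -0.3, "tz": -0.1, "ax": 0.4, "ay": -0.012, "az": 0}, {"hand": -1, "tx": -0.12, "ty": -0.4, "tz": -0.3, "ax": 0.56, "ay": -0.018, "az": 0}, {"hand": -1, "tx": -0.12, "ty": -0.4, "tz": -0.5, "ax": 0.56, "ay": -0.018, "az": 0}, {"hand": -1, "tx": -0.12, "ty": -0.4, "tz": -0.6, "ax": 0.56, "ay": -0.018, "az": 0}, {"hand": -1, "tx": -0.12, "ty": -0.4, "tz": -0.6, "ax": 0.56, "ay": -0.018, "az": 0}])

```text
clock: 28.25
tcp_pos: [0.4466, 0.0433, 0.1114]
tool_rot: [-1.571, 0.034, -0.026]
force: [-1.1, 0.1, -0.1]
width: 0.0879
```

```bash
python3 - <<'E'
from h import *
pose()
tcheck('scene',[.0015,.0175,.0335],'pics/s14.png')
p,d=read_camera('wrist'); cv2.imwrite('pics/w14.png',p)
E
```

```text
t 28.25 tcp [0.4466 0.0433 0.1114] yaw -2.15 fing [-0.005  0.    -1.   ] F [-1.1  0.1 -0.1] w 0.0879
scene -0.23 (0.0015, array([-55.1,  52.8])) (0.0175, None) (0.0335, None)
scene -0.21 (0.0015, array([-52.7,  53.4])) (0.0175, None) (0.0335, None)
scene -0.19 (0.0015, array([-53.7,  52.7])) (0.0175, array([-28.4,  29.2])) (0.0335, None)
scene -0.17 (0.0015, array([-55.3,  56.1])) (0.0175, array([-29.4,  28.4])) (0.0335, None)
scene -0.15 (0.0015, array([-53.7,  53.4])) (0.0175, array([-31.3,  28.1])) (0.0335, array([-26.2,  25.6]))
scene -0.13 (0.0015, array([-54.5,  53. ])) (0.0175, array([22.3, 28.6])) (0.0335, array([-26.,  25.]))
scene -0.11 (0.0015, array([24.9, 54.8])) (0.0175, array([21.6, 29.3])) (0.0335, array([-27.5,  25.9]))
scene -0.09 (0.0015, array([25.1, 53.8])) (0.0175, array([21.9, 29.3])) (0.0335, array([-26.1,  26. ]))
scene -0.07 (0.0015, array([26.3, 53.8])) (0.0175, array([22.1, 30.5])) (0.0335, array([-24.5,  26. ]))
scene -0.05 (0.0015, array([27.5, 54.9])) (0.0175, array([24.2, 31.2])) (0.0335, array([-23.5,  28. ]))
scene -0.03 (0.0015, array([25.5, 53.8])) (0.0175, array([23.4, 31.6])) (0.0335, array([-26.5,  27.1]))
scene -0.01 (0.0015, array([27.7, 54.9])) (0.0175, array([-20.9,  38.8])) (0.0335, array([-36.5,  38.9]))
  h 0.0175 s range [-182.  -147.1] tilt 0.07341281295548105
  h 0.0335 s range [-152.2    2.4] tilt 0.00771162069748743
```

View pics/s14.png

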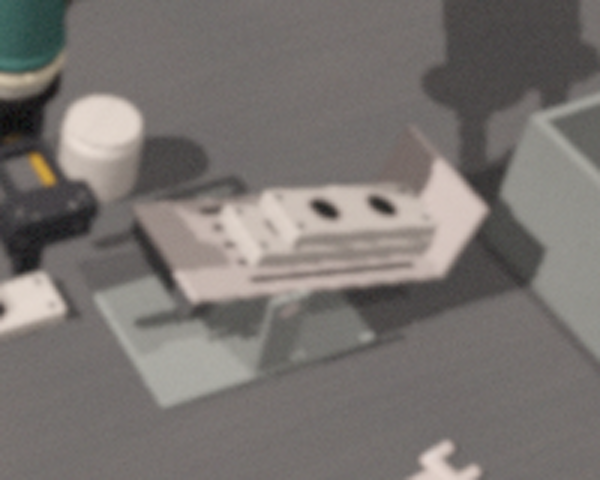

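View pics/w14.png

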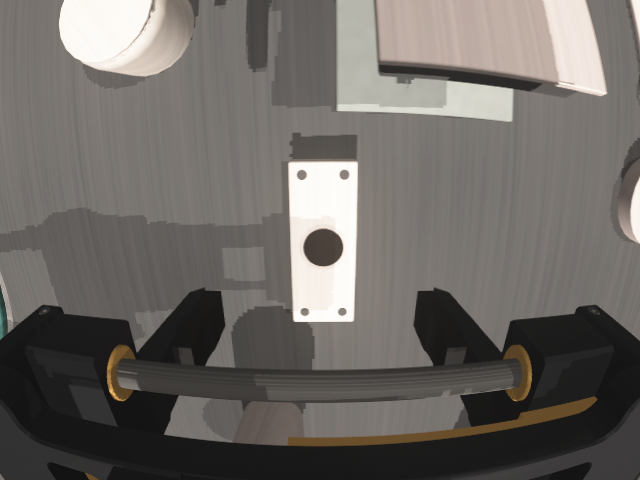

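Call:
arm_command(deltas=[{"hand": -1, "tx": 0.017, "ty": -0.093, "tz": -0.15, "ax": 0, "ay": 0, "az": 0.006}, {"hand": -1, "tx": 0.017, "ty": -0.093, "tz": -0.35, "ax": 0, "ay": 0, "az": 0.006}, {"hand": -1, "tx": 0.017, "ty": -0.093, "tz": -0.48, "ax": 0, "ay": 0, "az": 0.006}, {"hand": -1, "tx": 0.017, "ty": -0.093, "tz": -0.53, "ax": 0, "ay": 0, "az": 0.006}, {"hand": -1, "tx": 0.017, "ty": -0.093, "tz": -0.53, "ax": 0, "ay": 0, "az": 0.006}])

```text
clock: 28.85
tcp_pos: [0.4532, 0.0258, 0.0083]
tool_rot: [-1.571, 0.025, -0.026]
force: [0.4, -0.3, 1.2]
width: 0.0884
```

Call:
arm_command(deltas=[{"hand": 1, "tx": 0, "ty": 0, "tz": 0, "ax": 0, "ay": 0, "az": 0}, {"hand": 1, "tx": 0, "ty": 0, "tz": 0, "ax": 0, "ay": 0, "az": 0}, {"hand": 1, "tx": 0, "ty": 0, "tz": 0, "ax": 0, "ay": 0, "az": 0}, {"hand": 1, "tx": 0, "ty": 0, "tz": 0, "ax": 0, "ay": 0, "az": 0}, {"hand": 1, "tx": 0, "ty": 0, "tz": 0, "ax": 0, "ay": 0, "az": 0}, {"hand": 1, "tx": 0, "ty": 0, "tz": 0, "ax": 0, "ay": 0, "az": 0}, {"hand": 1, "tx": 0, "ty": 0, "tz": 0, "ax": 0, "ay": 0, "az": 0}], squeeze=35)

```text
clock: 29.55
tcp_pos: [0.4522, 0.0252, 0.0082]
tool_rot: [-1.571, 0.026, -0.026]
force: [-3.6, -0.3, 6.0]
width: 0.0452
```

```bash
python3 - <<'E'
from h import *
pose()
E
```

```text
t 29.55 tcp [0.4522 0.0252 0.0082] yaw -1.91 fing [-0.  0. -1.] F [-3.6 -0.3  6. ] w 0.0452
```

Call:
arm_command(deltas=[{"hand": 1, "tx": 0, "ty": -0.02, "tz": 0.1, "ax": 0, "ay": 0, "az": 0}, {"hand": 1, "tx": 0, "ty": -0.05, "tz": 0.3, "ax": 0, "ay": 0, "az": 0}, {"hand": 1, "tx": 0, "ty": -0.05, "tz": 0.5, "ax": 0, "ay": 0, "az": 0}, {"hand": 1, "tx": 0, "ty": -0.05, "tz": 0.75, "ax": 0, "ay": 0, "az": 0}, {"hand": 1, "tx": 0, "ty": 0, "tz": 1, "ax": 0, "ay": 0, "az": 0}, {"hand": 1, "tx": 0.1, "ty": 0.2, "tz": 1, "ax": 0, "ay": 0, "az": 0}, {"hand": 1, "tx": 0.2, "ty": 0.4, "tz": 1, "ax": 0, "ay": 0, "az": 0}, {"hand": 1, "tx": 0.3, "ty": 0.6, "tz": 1, "ax": 0, "ay": 0, "az": 0}, {"hand": 1, "tx": 0.4, "ty": 0.8, "tz": 1, "ax": 0, "ay": 0, "az": 0}, {"hand": 1, "tx": 0.4, "ty": 0.8, "tz": 1, "ax": 0, "ay": 0, "az": 0}])

```text
clock: 30.55
tcp_pos: [0.5345, 0.1895, 0.2072]
tool_rot: [-1.569, 0.022, -0.025]
force: [-1.1, -0.8, -2.2]
width: 0.0452
```

Call:
arm_command(deltas=[{"hand": 1, "tx": 0, "ty": 0.15, "tz": 0.15, "ax": -0.2, "ay": 0.006, "az": 0}, {"hand": 1, "tx": 0, "ty": 0.3, "tz": 0.15, "ax": -0.4, "ay": 0.012, "az": 0}, {"hand": 1, "tx": 0, "ty": 0.45, "tz": 0.15, "ax": -0.56, "ay": 0.018, "az": 0}, {"hand": 1, "tx": 0, "ty": 0.6, "tz": 0.15, "ax": -0.56, "ay": 0.018, "az": 0}, {"hand": 1, "tx": 0, "ty": 0.6, "tz": 0.15, "ax": -0.56, "ay": 0.018, "az": 0}])

```text
clock: 31.05
tcp_pos: [0.532, 0.3087, 0.2363]
tool_rot: [-1.85, 0.027, -0.02]
force: [0.8, 0.4, -2.8]
width: 0.0455
```

```bash
python3 - <<'E'
from h import *
s=pose(); print(np.array(trayf(s['tcp_pos']))*1000)
E
```

```text
t 31.05 tcp [0.532  0.3087 0.2363] yaw -1.66 fing [-0.008 -0.275 -0.961] F [ 0.8  0.4 -2.8] w 0.0455
[-124.77061014   -2.82174846  155.51461228]
```

Call:
arm_command(deltas=[{"hand": 1, "tx": 0.007, "ty": 0.03, "tz": -0.15, "ax": 0, "ay": 0, "az": -0.005}, {"hand": 1, "tx": 0.007, "ty": 0.06, "tz": -0.3, "ax": 0, "ay": 0, "az": -0.005}, {"hand": 1, "tx": 0.007, "ty": 0.084, "tz": -0.44, "ax": 0, "ay": 0, "az": -0.005}, {"hand": 1, "tx": 0.007, "ty": 0.084, "tz": -0.44, "ax": 0, "ay": 0, "az": -0.005}, {"hand": 1, "tx": 0.007, "ty": 0.084, "tz": -0.44, "ax": 0, "ay": 0, "az": -0.005}])

```text
clock: 31.55
tcp_pos: [0.5338, 0.3205, 0.1495]
tool_rot: [-1.852, 0.034, -0.025]
force: [0.2, 0.0, -2.0]
width: 0.0455
```

```bash
python3 - <<'E'
from h import *
s=pose(); print(np.array(trayf(s['tcp_pos']))*1000)
p,d=read_camera('side'); cv2.imwrite('pics/d15.png',cv2.resize(p[220:420,150:380],None,fx=3,fy=3))
E
```

```text
t 31.55 tcp [0.5338 0.3205 0.1495] yaw -2.07 fing [-0.01  -0.278 -0.961] F [ 0.2  0.  -2. ] w 0.0455
[-89.37925314  -1.4411901   75.44305122]
```

View pics/d15.png

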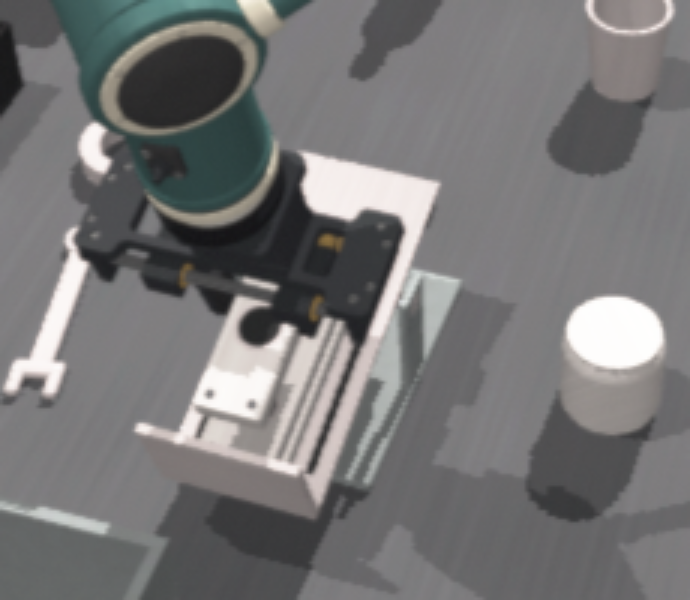

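Call:
arm_command(deltas=[{"hand": 1, "tx": 0, "ty": -0.003, "tz": -0.06, "ax": 0, "ay": 0, "az": 0.004}, {"hand": 1, "tx": 0, "ty": -0.006, "tz": -0.12, "ax": 0, "ay": 0, "az": 0.004}, {"hand": 1, "tx": 0, "ty": -0.007, "tz": -0.155, "ax": 0, "ay": 0, "az": 0.004}, {"hand": 1, "tx": 0, "ty": -0.008, "tz": -0.17, "ax": 0, "ay": 0, "az": 0.004}, {"hand": 1, "tx": 0, "ty": -0.008, "tz": -0.17, "ax": 0, "ay": 0, "az": 0.004}])

```text
clock: 32.1
tcp_pos: [0.5337, 0.32, 0.1151]
tool_rot: [-1.852, 0.031, -0.023]
force: [-0.5, -0.5, -2.1]
width: 0.0456
```

```bash
python3 - <<'E'
from h import *
s=pose(); print(np.array(trayf(s['tcp_pos']))*1000)
E
```

```text
t 32.1 tcp [0.5337 0.32   0.1151] yaw -1.92 fing [-0.009 -0.277 -0.961] F [-0.5 -0.5 -2.1] w 0.0456
[-80.36288102  -1.52302553  42.26595685]
```

Call:
arm_command(deltas=[{"hand": 1, "tx": 0, "ty": -0.001, "tz": -0.005, "ax": 0, "ay": 0, "az": 0}, {"hand": 1, "tx": 0, "ty": -0.003, "tz": -0.01, "ax": 0, "ay": 0, "az": 0}, {"hand": 1, "tx": 0, "ty": -0.004, "tz": -0.015, "ax": 0, "ay": 0, "az": 0}, {"hand": 1, "tx": 0, "ty": -0.004, "tz": -0.015, "ax": 0, "ay": 0, "az": 0}])

```text
clock: 32.5
tcp_pos: [0.5344, 0.3198, 0.1134]
tool_rot: [-1.85, 0.03, -0.025]
force: [-0.0, 0.1, -1.7]
width: 0.0455
```

Call:
arm_command(deltas=[{"hand": 1, "tx": 0, "ty": -0.001, "tz": -0.005, "ax": 0, "ay": 0, "az": 0}, {"hand": 1, "tx": 0, "ty": -0.003, "tz": -0.01, "ax": 0, "ay": 0, "az": 0}, {"hand": 1, "tx": 0, "ty": -0.003, "tz": -0.01, "ax": 0, "ay": 0, "az": 0}])

```text
clock: 32.8
tcp_pos: [0.5345, 0.3198, 0.1132]
tool_rot: [-1.849, 0.03, -0.026]
force: [-3.4, 1.3, 7.0]
width: 0.0453
```

Call:
arm_command(deltas=[{"hand": 1, "tx": -0.002, "ty": 0.006, "tz": 0.004, "ax": 0, "ay": 0, "az": 0}, {"hand": 1, "tx": -0.002, "ty": 0.012, "tz": 0.002, "ax": 0, "ay": 0, "az": 0}, {"hand": 1, "tx": -0.002, "ty": 0.018, "tz": 0.0, "ax": 0, "ay": 0, "az": 0}, {"hand": 1, "tx": -0.002, "ty": 0.024, "tz": -0.002, "ax": 0, "ay": 0, "az": 0}, {"hand": 1, "tx": -0.002, "ty": 0.03, "tz": -0.003, "ax": 0, "ay": 0, "az": 0}, {"hand": 1, "tx": -0.002, "ty": 0.03, "tz": -0.003, "ax": 0, "ay": 0, "az": 0}])

```text
clock: 33.4
tcp_pos: [0.5347, 0.3248, 0.1119]
tool_rot: [-1.851, 0.029, -0.026]
force: [-0.2, -1.7, 6.3]
width: 0.0454
```

Call:
arm_command(deltas=[{"hand": 1, "tx": 0, "ty": 0.006, "tz": 0, "ax": 0, "ay": 0, "az": 0}, {"hand": 1, "tx": 0, "ty": 0.012, "tz": -0.001, "ax": 0, "ay": 0, "az": 0}, {"hand": 1, "tx": 0, "ty": 0.012, "tz": -0.001, "ax": 0, "ay": 0, "az": 0}])

```text
clock: 33.7
tcp_pos: [0.5346, 0.3263, 0.1114]
tool_rot: [-1.853, 0.029, -0.026]
force: [-0.1, -4.3, 7.9]
width: 0.0454
```

Call:
arm_command(deltas=[{"hand": 1, "tx": 0, "ty": 0.006, "tz": 0.001, "ax": 0, "ay": 0, "az": 0}, {"hand": 1, "tx": 0, "ty": 0.012, "tz": 0.001, "ax": 0, "ay": 0, "az": 0}, {"hand": 1, "tx": 0, "ty": 0.018, "tz": 0.001, "ax": 0, "ay": 0, "az": 0}, {"hand": 1, "tx": 0, "ty": 0.018, "tz": 0.001, "ax": 0, "ay": 0, "az": 0}])

```text
clock: 34.1
tcp_pos: [0.5343, 0.3265, 0.1113]
tool_rot: [-1.86, 0.031, -0.025]
force: [-0.6, -13.4, 8.2]
width: 0.0452
```

```bash
python3 - <<'E'
from h import *
s=pose(); print(np.array(trayf(s['tcp_pos']))*1000)
tcheck('side',[.0015,.0335,.0495],'pics/d16.png')
E
```

```text
t 34.1 tcp [0.5343 0.3265 0.1113] yaw -1.97 fing [-0.009 -0.285 -0.959] F [ -0.6 -13.4   8.2] w 0.0452
[-73.09143861  -1.1815396   40.38170635]
side -0.23 (0.0015, array([-52.2,  53.6])) (0.0335, None) (0.0495, None)
side -0.21 (0.0015, array([-52.7,  53.7])) (0.0335, None) (0.0495, None)
side -0.19 (0.0015, array([-53. ,  26.6])) (0.0335, None) (0.0495, None)
side -0.17 (0.0015, None) (0.0335, None) (0.0495, None)
side -0.15 (0.0015, None) (0.0335, None) (0.0495, None)
side -0.13 (0.0015, None) (0.0335, None) (0.0495, None)
side -0.11 (0.0015, None) (0.0335, None) (0.0495, None)
side -0.09 (0.0015, array([-52. ,  53.7])) (0.0335, None) (0.0495, array([ 0.9, 23.8]))
side -0.07 (0.0015, array([-52.8,  55.3])) (0.0335, array([-24.2, -20.4])) (0.0495, array([-34.6,  35.1]))
side -0.05 (0.0015, array([-52.5,  55. ])) (0.0335, array([-25. , -20.5])) (0.0495, array([-21.4,  23.5]))
side -0.03 (0.0015, array([-52.5,  55.2])) (0.0335, array([-24.7, -20.4])) (0.0495, array([-21.7,  23.5]))
side -0.01 (0.0015, array([-53.1, -38.2])) (0.0335, None) (0.0495, array([-21.7,  23.5]))
  h 0.0335 s range [2.7 5.5] tilt -0.12035559169590898
  h 0.0495 s range [-87.7   5. ] tilt -0.0009929271672215732
```

View pics/d16.png

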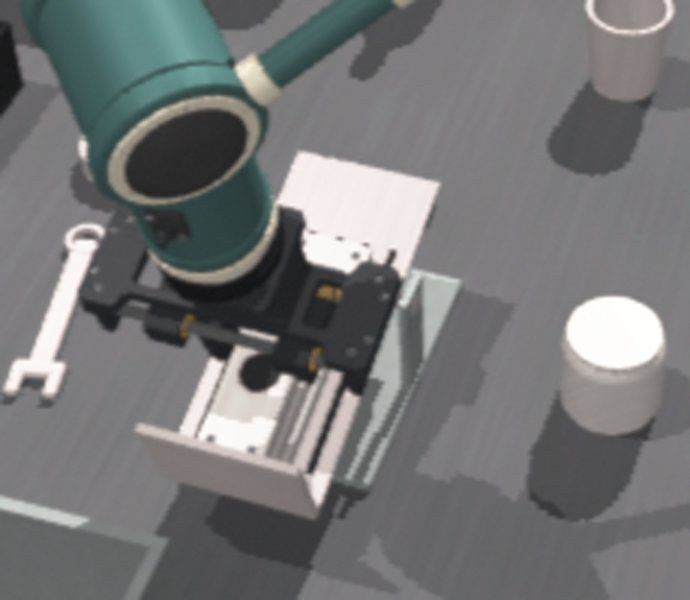

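Centred (+1 mm like the tray) and touching the stop. Releasing and withdrawing.

Call:
arm_command(deltas=[{"hand": 1, "tx": 0, "ty": -0.014, "tz": 0.004, "ax": 0, "ay": 0, "az": 0}, {"hand": -0.5, "tx": 0, "ty": -0.014, "tz": 0.004, "ax": 0, "ay": 0, "az": 0}, {"hand": -0.5, "tx": 0, "ty": -0.014, "tz": 0.004, "ax": 0, "ay": 0, "az": 0}, {"hand": -0.5, "tx": 0, "ty": -0.014, "tz": 0.004, "ax": 0, "ay": 0, "az": 0}, {"hand": -0.5, "tx": 0, "ty": 0, "tz": 0.05, "ax": 0, "ay": 0, "az": 0}, {"hand": -0.5, "tx": 0, "ty": 0.04, "tz": 0.2, "ax": 0, "ay": 0, "az": 0}, {"hand": -0.5, "tx": 0, "ty": 0.05, "tz": 0.4, "ax": 0, "ay": 0, "az": 0}, {"hand": -1, "tx": 0, "ty": -0.1, "tz": 0.6, "ax": 0, "ay": 0, "az": 0}, {"hand": -1, "tx": 0, "ty": -0.35, "tz": 0.8, "ax": 0, "ay": 0, "az": 0}, {"hand": -1, "tx": 0, "ty": -0.6, "tz": 0.8, "ax": 0, "ay": 0, "az": 0}, {"hand": -1, "tx": 0, "ty": -0.8, "tz": 0.8, "ax": 0, "ay": 0, "az": 0}, {"hand": -1, "tx": 0, "ty": -1, "tz": 0.8, "ax": 0, "ay": 0, "az": 0}])

```text
clock: 35.35
tcp_pos: [0.534, 0.1296, 0.2724]
tool_rot: [-1.85, 0.028, -0.027]
force: [0.8, -1.0, 0.1]
width: 0.0883
```

Call:
arm_command(deltas=[{"hand": -1, "tx": 0, "ty": -0.25, "tz": 0.1, "ax": 0.2, "ay": 0, "az": 0}, {"hand": -1, "tx": 0, "ty": -0.5, "tz": 0.1, "ax": 0.4, "ay": 0, "az": 0}, {"hand": -1, "tx": 0, "ty": -0.7, "tz": 0.1, "ax": 0.56, "ay": 0, "az": 0}, {"hand": -1, "tx": 0, "ty": -0.7, "tz": 0.1, "ax": 0.56, "ay": 0, "az": 0}, {"hand": -1, "tx": 0, "ty": -0.7, "tz": 0.1, "ax": 0.56, "ay": 0, "az": 0}])

```text
clock: 35.85
tcp_pos: [0.5339, -0.0111, 0.2913]
tool_rot: [-1.57, 0.035, -0.024]
force: [0.9, 0.9, 0.2]
width: 0.0882
```

```bash
python3 - <<'E'
from h import *
pose()
tcheck('side',[.0015,.0175,.0335,.0495],'pics/d17.png')
tcheck('scene',[.0015,.0175,.0335,.0495],'pics/s17.png')
for c in('scene','side'):
    p,d=read_camera(c); cv2.imwrite(f'pics/{c}17f.png',p)
E
```

```text
t 35.85 tcp [ 0.5339 -0.0111  0.2913] yaw -2.16 fing [-0.007  0.    -1.   ] F [0.9 0.9 0.2] w 0.0882
side -0.23 (0.0015, array([-52.1,  53.6])) (0.0175, None) (0.0335, None) (0.0495, None)
side -0.21 (0.0015, array([-52. ,  53.4])) (0.0175, None) (0.0335, None) (0.0495, None)
side -0.19 (0.0015, array([-52.1,  54.2])) (0.0175, array([-27.5,  26.7])) (0.0335, None) (0.0495, None)
side -0.17 (0.0015, array([-53.,  55.])) (0.0175, array([-29. ,  28.5])) (0.0335, None) (0.0495, None)
side -0.15 (0.0015, array([-53.1,  54.2])) (0.0175, array([-29.6,  24.8])) (0.0335, array([-25. ,  25.7])) (0.0495, None)
side -0.13 (0.0015, array([-52.6,  54.4])) (0.0175, array([-28.6, -23.6])) (0.0335, array([-25.1,  25.5])) (0.0495, None)
side -0.11 (0.0015, array([-52.6,  54.4])) (0.0175, array([-28.1, -22.6])) (0.0335, array([-25.3, -19.9])) (0.0495, array([-20.7,  24.6]))
side -0.09 (0.0015, array([-53.2,  54.5])) (0.0175, array([-28.1, -23.6])) (0.0335, array([-25.9, -20. ])) (0.0495, array([-21.3,  24.8]))
side -0.07 (0.0015, array([-52.7,  54.9])) (0.0175, array([-28.4, -23. ])) (0.0335, array([-2
[... 1555 characters left out ...]
, array([26.4, 53.3])) (0.0175, array([23.3, 30.7])) (0.0335, array([20.1, 26. ])) (0.0495, array([-22.4,  23.6]))
scene -0.05 (0.0015, array([26.2, 54.1])) (0.0175, array([23. , 29.8])) (0.0335, array([20.6, 27.2])) (0.0495, array([-23.2,  24.3]))
scene -0.03 (0.0015, array([26.1, 53.6])) (0.0175, array([23.1, 30.7])) (0.0335, array([19.2, 28.2])) (0.0495, array([-23.2,  23.6]))
scene -0.01 (0.0015, array([27.1, 54.4])) (0.0175, array([24.9, 37.1])) (0.0335, array([-36.7,  39.5])) (0.0495, array([-37.6,  36.9]))
  h 0.0175 s range [-183.1 -146.9] tilt 0.06336735380214521
  h 0.0335 s range [-152.5   -8. ] tilt 0.011673166946466177
  h 0.0495 s range [-122.1    3.3] tilt 0.012514581475644845
```

View pics/d17.png

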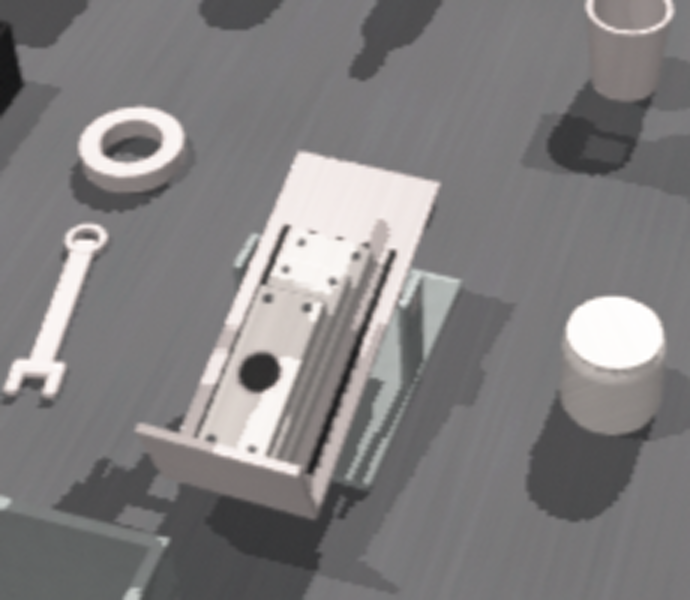

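View pics/scene17f.png

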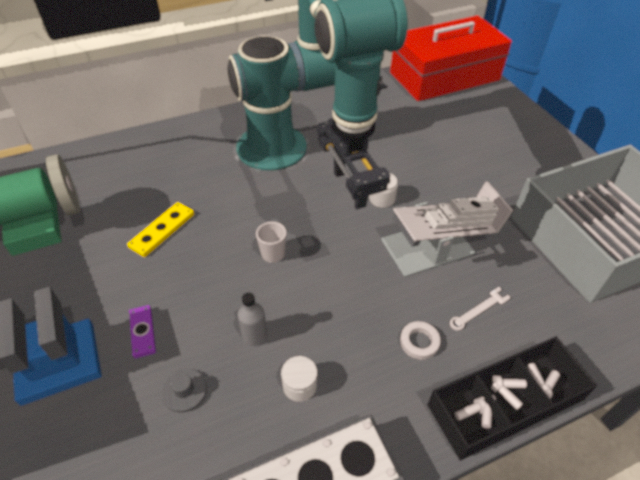

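```bash
python3 - <<'E'
from h import *
pose(); print(hand_in())
E
```

```text
t 36.05 tcp [ 0.5338 -0.0067  0.2904] yaw -1.66 fing [-0.008  0.    -1.   ] F [-0.1  0.6 -0.3] w 0.0882
the job is handed in; nothing more can be done
None
```

The three covers are stacked on the tray as asked: long at the bottom, middle next, short on top. I handed the job in at 36 s of the 72 s allowed, with the gripper open and clear of everything.

- **Order of work:** I moved the short cover off the long one onto free bench. Then I set each cover down at the tipped tray's angle, slid it against the backstop until I felt 12 to 14 N, and let go.
- **One correction:** the long cover first came to rest about 3 mm off the middle line. I re-gripped it in place and centred it before adding the others.
- **Final checks:**
  - The tray is fully tipped.
  - All three covers lie flat and are within about 1 mm of the middle line. The long one is turned by about 0.5° at most.
  - Their rear ends measure 182, 152 and 121 mm from the stop for lengths of 180, 150 and 120 mm. That fits all three being against it, within 1 to 2 mm of camera error.
- **What I didn't check directly:** the long cover's rear end first read 180 mm and later 182 mm. I put that down to parts of it being hidden, but I never viewed its front gap.
- **Other objects:** the bystanders and the yellow and purple look-alikes look unmoved in the last pictures. I judged that by eye and did not re-measure them.

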